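Batch-code a few jars and tins on the bench coder

ROBOT

A 6-joint arm with a two-finger parallel gripper is mounted at the origin on the work surface. World frame = base frame: x ahead of the robot, y to its left, z up, the work surface at z = 0. Lengths are in mm, angles in rad, forces in N, time in s.
With the tool pointing down it reaches from about 275 to 725 mm from the base axis. Payload 5.6 kg.
Tool frame: the origin (TCP) lies midway between the tips of the shut fingers; the grasp point (between the pads) lies 19 mm behind it; x points along the fingers, y is the direction in which the jaws open and shut, and the axes are right-handed (so a half turn about x gives the same grasp; the last joint's range is limited). The gripper opens to 85 mm and grips with 20 to 120 N. Pads are 22 mm wide; open, the fingers measure 114 mm over their backs; the gripper's body (76 mm by 85 mm) begins 54 mm behind the grasp point. The pads swing forward as they close: fully open they stand 13 mm farther back than shut.
Start: joints at [1.438, 0.255, 0.108, 0, -1.424, -0.285], TCP at [223.136, 502.696, 231.283] pointing down, gripper open.
Joint ranges: [-2.95, 2.95], [-1.21, 1.97], [-1.09, 1.5], [-2.87, 1.71], [-2.94, -0.07], [-3.05, 3.05]. Speed limits (rad/s): [2.57, 2.57, 3.14, 3.14, 3.14, 3.14].

INTERFACE

Orientations are given as a 3x3 rotation matrix whose columns are the frame's x, y, z axes.
In Python, from rig import state, snapshot, hand_in gives the robot as it stands. The module is installed in compiled form; this text tells all that it offers.
- The arm moves only by the tool carry_out, never from a script. Its argument "plan" is one flat list of numbers, 6 for each row, row after row: the shift along the tool's x, y, z in m, then the turn, a rotation vector about the tool's x, y, z in rad. A call has exactly 5 rows; each row shifts and turns the commanded pose from where the row before left it, along the tool's axes as they then stand; what a row does not reach is not made up. A row lasts 1/12 s, in which the tool goes at most 41.7 mm and 7.16 degrees, less where a joint would pass 70% of its speed; a pose out of reach is approached as far as the arm can. A call is refused whole if a number of a shift passes 0.0417 or a number of a turn 0.125, either way. A call with a gripper value outside its range is refused whole. "claw" is the finger opening in m, from 0 to 0.0854, set as the call begins (left out, the last holds). The fingers move at their own pace and stop on an object; "squeeze" is the grip in N (left out, the last holds). Time passes only in rows, so rows that do not move let the fingers close, or fill a call up. It gives the time, the measured TCP pose, the force and the opening at its end, in the units of the state.
- state(): the state, without advancing time (a new reading comes with each control period).
- snapshot(name): name is "side" or "top" or "wrist"; returns a dict with "image" (420x560x3 uint8, red, green, blue), "range_z" (420x560 float32, mm along the optical axis (not along the pixel's ray), 0 where there is no reading), "fx", "fy", "cx", "cy" (pixels), "distortion" ([k1, k2, p1, p2, k3] as OpenCV has them; the pictures are not rectified), "extrinsics" (4x4, takes a point from camera to world coordinates). Camera axes: x right, y down, z forward; pixel columns grow to the right and rows downward; lengths in mm; the calibration is good to about 2 mm. A picture is of the moment at which its call begins.
- hand_in(): hands the job in, once; it reports no verdict.
The state is a dict: "time_s": time; "qpos": joint angles; "joint_velocities": joint speeds; "joint_torque": joint torques, N m; "ee_pos": TCP position; "eef_rot": TCP orientation; "wrist_force": force on the tool from outside, world axes, zero at the start; "wrist_torque": the same for the moment, N m; "grip_width": finger opening in mm.
Only numpy, scipy, OpenCV 4.12 (cv2) and the standard library are available. Lean on these libraries where they do the work, as an engineer would, in place of code of your own. Each camera call takes 0.05 s, during which the arm holds its last target. There are 200 camera calls.

TASK

Batch-code the jars and tins that stand on the bench between the coder and the wooden crate: slide the coder's carrier to its loading end (the right-hand stop), set each piece upright down in the pocket of its own shape and size, and then pull the coder's switch knob up until it snaps out. Step the carrier along its two slides so that each piece stops for a second with the middle of its lid right under the nozzle, in the order big jar, small jar, oblong tin, round tin (leaving out those that are not there), then slide the carrier back to its loading end and push the switch fully in. Only then move the pieces off the carrier and stand them upright on the floor of the wooden crate; leave the bottles, the label roll and the label gun alone.

Things in the scene. Friction and masses are not known exactly. Their poses are not given: they have to be found in the camera images.
- big_jar: Squat amber glass jar with black lid and paper band, diameter 52 mm, 41 mm tall, about 120 g. May be absent. Origin at the centre of its underside, z up when it stands.
- small_jar: The same kind of jar, small: diameter 38 mm, 34 mm tall, about 60 g. May be absent. Origin at the centre of its underside, z up when it stands.
- oblong_tin: Plain aluminium oblong tin, 56 mm (its x) by 36 mm (its y), 22 mm tall, rounded corners, about 50 g. May be absent. Origin at the centre of its underside, z up when it stands.
- round_tin: Plain aluminium round tin, diameter 46 mm, 24 mm tall, about 50 g. May be absent. Origin at the centre of its underside, z up when it stands.
- coder: Bench batch coder, fixed: a bed 200 mm (x) by 500 mm (y), 18 mm high, from 195 mm right to 305 mm left of the origin; a column at its left end; on an arm a white head 60 mm square, underside 170 mm up, its conical nozzle pointing down over the carrier's path. Origin on the bench under the middle of the bed's depth; x away from the robot, y to its left along the long slide; turned a few degrees.
- nozzle_tip (a point): Tip of the coder's nozzle, 115 mm above the bench, at the left part of the coder: the fixed pointer. The lids pass 20 to 45 mm below it.
- saddle (a joint): Long slide, along the coder's y, in m: 0 at the right-hand stop, which is the loading end, clear of the head; 0.27 at the left-hand stop. Friction about 2 N; stays where it is left. The left pockets come under the nozzle at 0.18, the right ones at 0.26.
- carrier (a joint): Cross slide of the carrier, along the coder's x, in m: 0 nearest the robot, 0.09 farthest. Friction about 2 N; stays where it is left. The front pockets (nearest the robot) come under the nozzle at 0.08, the rear ones at 0.01. For loading it may stand anywhere.
- slide_handle (a point): Top centre of the black upright handle post of the carrier: diameter 22 mm, 45 mm tall, top 95 mm above the bench, standing in front of the plate (robot's side), 55 mm from its edge, on a flat bar whose top lies 44 mm below this point. Held here, the carrier is moved by both slides. The carrier plate is 140 mm (x) by 166 mm (y), its top 57 mm above the bench.
- pocket_big_jar (a point): Floor centre of the largest round pocket, front left of the carrier plate, 52 mm above the bench; z up, axes those of the carrier (x away from the robot along the cross slide, y left along the long slide). 5 mm deep, 3 mm of play all round
- pocket_small_jar (a point): Floor centre of the smallest round pocket, front right of the plate; z up, axes those of the carrier (x away from the robot along the cross slide, y left along the long slide). 5 mm deep, 3 mm of play all round
- pocket_oblong_tin (a point): Floor centre of the oblong pocket, rear right of the plate, long side along x; z up, axes those of the carrier (x away from the robot along the cross slide, y left along the long slide). 5 mm deep, 3 mm of play all round
- pocket_round_tin (a point): Floor centre of the middle-sized round pocket, rear left of the plate; z up, axes those of the carrier (x away from the robot along the cross slide, y left along the long slide). 5 mm deep, 3 mm of play all round
- switch (a joint): Push-pull switch of the coder, in m: 0 pushed in (off), 0.016 pulled out (on). It moves straight up and down and snaps over half way: about 4 N at either end, 8 N at most on the way.
- switch_top (a point): Centre of the top face of the switch's black upright knob: diameter 36 mm, 30 mm tall, knurled; top 100 mm above the bench when in, 116 mm when out. It stands on a grey control box 72 mm square, 58 mm high, with a steel collar up to 66 mm, fixed to the bench in front of the coder, left of the robot.
- crate: Open wooden crate, fixed: 240 mm (its x) by 200 mm (its y), walls 8 mm thick and 42 mm high, at the right of the bench. Origin at the centre of its underside.
- crate_floor (a point): Centre of the crate's inner floor (224 by 184 mm), 8 mm above the bench, axes those of the crate.
- essence_a: Small amber bottle, 28 mm across, 72 mm tall. Bystander: leave alone. Origin under its middle.
- essence_b: Amber bottle, 36 mm across, 90 mm tall. Bystander: leave alone. Origin under its middle.
- essence_c: Blue bottle, 32 mm across, 80 mm tall. Bystander: leave alone. Origin under its middle.
- label_roll: Roll of paper labels lying flat, 76 mm across, 40 mm high. Bystander: leave alone. Origin under its middle.
- oil_bottle: Bottle of yellow oil, 60 mm across, 170 mm tall. Bystander: leave alone. Origin under its middle.
- label_gun: Orange and black hand label gun, about 200 mm long (its x), 85 mm high. Bystander: leave alone. Origin under its middle.
Mind the look-alikes: they are no part of the job. What is shaped like the big_jar but pink is not meant. There is more than one size of the part that bears switch; the job needs the larger.

How it is judged (in metres and radians):
On the way, in this order (a step that is already met when the one before it is completed fails the run):
1. with the switch in and the carrier at its loading end, every jar and tin present sits upright in its own pocket (value of joint saddle below 0.015 m and value of joint switch below 0.003 m and horizontal distance between big_jar and pocket_big_jar below 0.006 m and z of big_jar in the frame of pocket_big_jar between -0.003 and 0.0035 m and angle between each of big_jar, small_jar, oblong_tin, round_tin's own z axis and vertical below 0.12 rad and horizontal distance between small_jar and pocket_small_jar below 0.006 m and z of small_jar in the frame of pocket_small_jar between -0.003 and 0.0035 m and horizontal distance between oblong_tin and pocket_oblong_tin below 0.006 m and z of oblong_tin in the frame of pocket_oblong_tin between -0.003 and 0.0035 m and horizontal distance between round_tin and pocket_round_tin below 0.006 m and z of round_tin in the frame of pocket_round_tin between -0.003 and 0.0035 m), for 0.2 s.
2. the switch is pulled out to its detent while the carrier is at its loading end (value of joint switch above 0.013 m and value of joint saddle below 0.015 m), for 0.2 s.
3. with the switch out (its top more than 60 mm above the underside of the piece), the big jar sits in its pocket and stays 0.8 s with its centre within 6 mm of the nozzle's axis (z of big_jar in the frame of switch_top below -0.0605 m and horizontal distance between big_jar and nozzle_tip below 0.006 m and horizontal distance between big_jar and pocket_big_jar below 0.006 m and z of big_jar in the frame of pocket_big_jar between -0.003 and 0.0035 m and angle between big_jar's own z axis and vertical below 0.12 rad), for 0.8 s.
4. with the switch out (its top more than 60 mm above the underside of the piece), the small jar sits in its pocket and stays 0.8 s with its centre within 6 mm of the nozzle's axis (z of small_jar in the frame of switch_top below -0.0605 m and horizontal distance between small_jar and nozzle_tip below 0.006 m and horizontal distance between small_jar and pocket_small_jar below 0.006 m and z of small_jar in the frame of pocket_small_jar between -0.003 and 0.0035 m and angle between small_jar's own z axis and vertical below 0.12 rad), for 0.8 s.
5. with the switch out (its top more than 60 mm above the underside of the piece), the oblong tin sits in its pocket and stays 0.8 s with its centre within 6 mm of the nozzle's axis (z of oblong_tin in the frame of switch_top below -0.0605 m and horizontal distance between oblong_tin and nozzle_tip below 0.006 m and horizontal distance between oblong_tin and pocket_oblong_tin below 0.006 m and z of oblong_tin in the frame of pocket_oblong_tin between -0.003 and 0.0035 m and angle between oblong_tin's own z axis and vertical below 0.12 rad), for 0.8 s.
6. with the switch out (its top more than 60 mm above the underside of the piece), the round tin sits in its pocket and stays 0.8 s with its centre within 6 mm of the nozzle's axis (z of round_tin in the frame of switch_top below -0.0605 m and horizontal distance between round_tin and nozzle_tip below 0.006 m and horizontal distance between round_tin and pocket_round_tin below 0.006 m and z of round_tin in the frame of pocket_round_tin between -0.003 and 0.0035 m and angle between round_tin's own z axis and vertical below 0.12 rad), for 0.8 s.
7. the carrier is back at its loading end and the switch is pushed fully in, with the jars and tins still on the carrier (value of joint saddle below 0.015 m and value of joint switch below 0.003 m and horizontal distance between big_jar and pocket_big_jar below 0.12 m and horizontal distance between small_jar and pocket_small_jar below 0.12 m and horizontal distance between oblong_tin and pocket_oblong_tin below 0.12 m and horizontal distance between round_tin and pocket_round_tin below 0.12 m), for 0.2 s.
At the end, for the whole second after the job is handed in: Every jar and tin present stands upright (within 7 degrees), at rest, on the floor of the crate; the switch is in (within 3 mm) and the carrier at its loading end (long slide within 15 mm of the right-hand stop) (value of joint saddle below 0.015 m and value of joint switch below 0.003 m and x of big_jar in the frame of crate_floor between -0.112 and 0.112 m and y of big_jar in the frame of crate_floor between -0.092 and 0.092 m and z of big_jar in the frame of crate_floor between -0.004 and 0.004 m and angle between each of big_jar, small_jar, oblong_tin, round_tin's own z axis and vertical below 0.12 rad and linear speed of each of big_jar, small_jar, oblong_tin, round_tin below 0.02 m/s and x of small_jar in the frame of crate_floor between -0.112 and 0.112 m and y of small_jar in the frame of crate_floor between -0.092 and 0.092 m and z of small_jar in the frame of crate_floor between -0.004 and 0.004 m and x of oblong_tin in the frame of crate_floor between -0.112 and 0.112 m and y of oblong_tin in the frame of crate_floor between -0.092 and 0.092 m and z of oblong_tin in the frame of crate_floor between -0.004 and 0.004 m and x of round_tin in the frame of crate_floor between -0.112 and 0.112 m and y of round_tin in the frame of crate_floor between -0.092 and 0.092 m and z of round_tin in the frame of crate_floor between -0.004 and 0.004 m); the robot touches nothing.
It fails at once if a bystander (bottle, label roll, label gun) is shoved more than 4 cm or knocked over (distance of any of essence_a, essence_b, essence_c, label_roll, oil_bottle, label_gun from where it was at the start of the episode above 0.04 m or angle between any of essence_a, essence_b, essence_c, label_roll, oil_bottle, label_gun's own z axis and vertical above 0.7 rad).
Of big_jar, small_jar, oblong_tin, round_tin only 2 to 3 are there at a start; the rules pass over those that are not, and their reading is None.
At some moment in a run one of big_jar, small_jar, oblong_tin, round_tin may be knocked a few centimetres aside while the robot is not near it.
It also fails if it takes over 210 s, if anything falls off the work surface, if the arm or the gripper's body presses on something with over 40 N, if the wrist force passes 120 N, or if a joint passes its speed limit or range.

## Working session

There is one attempt and no reset: what is moved stays moved. The work goes in short steps, Python scripts to look and compute and a tool call to move; the robot and the scene stay as the last step left them, time stands still between calls to the robot, and variables do not carry over. Pictures are saved under pics/ and viewed, about 12 in all and at most 16, crops included, and the job is handed in when it is done.

Besides the shell and the picture viewer there is one more tool, called as name(argument=value, ...), one argument or row to a line, values as JSON. carry_out: Moves the arm, as the interface text tells. Its arguments: {"type":"object","properties":{"plan":{"type":"array"},"claw":{"type":"number"},"squeeze":{"type":"number"}},"required":["plan"]}

```bash
mkdir -p pics; cat > h.py <<'E'
import numpy as np, cv2
from rig import state, snapshot
np.set_printoptions(precision=1,suppress=True)
def grab(n,tag):
    s=snapshot(n); cv2.imwrite(f'pics/{tag}.png',s['image'][:,:,::-1]); np.save(f'pics/{tag}.npy',s,allow_pickle=True); return s
def load(tag): return np.load(f'pics/{tag}.npy',allow_pickle=True).item()
def ray(s,uv):
    K=np.array([[s['fx'],0,s['cx']],[0,s['fy'],s['cy']],[0,0,1.]])
    p=cv2.undistortPoints(np.array(uv,float).reshape(-1,1,2),K,np.array(s['distortion'])).reshape(-1,2)
    E=s['extrinsics']; d=np.c_[p,np.ones(len(p))]@E[:3,:3].T
    return E[:3,3],d
def onz(s,uv,z):
    o,d=ray(s,uv); return o+d*((z-o[2])/d[:,2])[:,None]
def cloud(s):
    v,u=np.mgrid[0:420,0:560]; o,d=ray(s,np.c_[u.ravel(),v.ravel()])
    return (o+d*s['range_z'].reshape(-1,1)).reshape(420,560,3)
def proj(s,P):
    E=np.linalg.inv(s['extrinsics']);K=np.array([[s['fx'],0,s['cx']],[0,s['fy'],s['cy']],[0,0,1.]])
    return cv2.projectPoints(np.array(P,float).reshape(-1,1,3),cv2.Rodrigues(E[:3,:3])[0],E[:3,3],K,np.array(s['distortion']))[0].reshape(-1,2)
E
python3 - <<'E'
from h import *
for n in ['side','top']:
    s=grab(n,n+'0'); print(n,s['extrinsics'],s['fx'])
st=state(); print(st['ee_pos'],st['eef_rot'],st['wrist_force'],st['grip_width'],st['time_s'])
E
```

```text
side [[   0.9   -0.1    0.3  240.1]
 [  -0.3   -0.5    0.8 -780.1]
 [   0.    -0.9   -0.5  580.2]
 [   0.     0.     0.     1. ]] 422.5750973391185
top [[   0.    -1.     0.2  352.6]
 [  -1.    -0.    -0.    31.2]
 [   0.    -0.2   -1.  1071. ]
 [   0.     0.     0.     1. ]] 388.34356617097296
[222.9 502.3 230.5] [[-0.  -0.4 -0.9]
 [-0.  -0.9  0.4]
 [-1.   0.  -0. ]] [0.1 0.4 1. ] 85.43668525307464 0.1
```

View pics/top0.png

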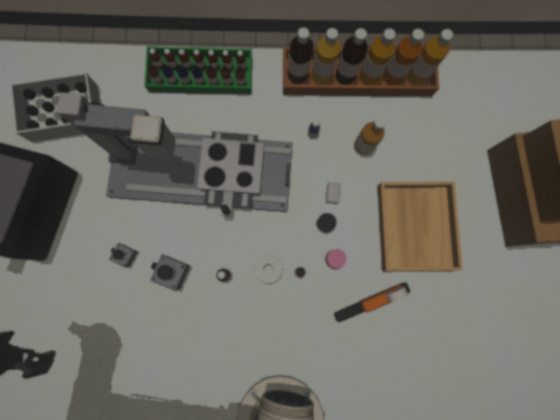

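View pics/side0.png

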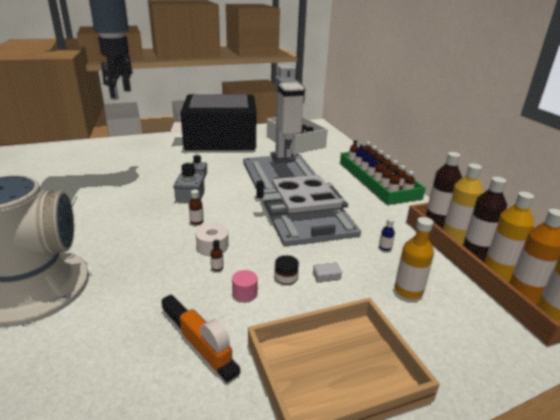

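```bash
python3 - <<'E'
from h import *
s=load('top0'); C=cloud(s); im=s['image'][:,:,::-1]
crop=im[90:300,100:380]; cv2.imwrite('pics/c1.png',cv2.resize(crop,None,fx=2.85,fy=2.85,interpolation=cv2.INTER_CUBIC))
for n,uv in dict(jar=(327,222),tin=(333,192),pink=(337,259),sw=(167,272),sws=(121,254),handle=(225,208),plate=(230,165),nozhead=(147,129),bottleA=(300,272),bed=(280,180),gunbox=(152,265)).items():
    p=np.median(C[uv[1]-2:uv[1]+3,uv[0]-2:uv[0]+3].reshape(-1,3),0); print(n,p)
H=C[:,:,2]
# height-segmented blobs 
for lo,hi,reg in [(15,60,(300,360,170,280))]:
    m=np.zeros(H.shape,np.uint8); a,b,c,d=reg
    m[c:d,a:b]=((H[c:d,a:b]>lo)&(H[c:d,a:b]<hi))
    n,l,st,ce=cv2.connectedComponentsWithStats(m)
    for i in range(1,n):
        if st[i,4]<20: continue
        P=C[l==i]; top=np.percentile(P[:,2],90); Q=P[P[:,2]>top-5]
        (x,y),(w,h),a=cv2.minAreaRect(Q[:,:2].astype(np.float32)); print(ce[i],st[i,4],'top',top,'c',x,y,w,h,a)
E
```

```text
jar [ 507.1 -121.2   40.4]
tin [ 594.3 -141.8   21. ]
pink [ 408.4 -146.2   41. ]
sw [369.7 283.3  99.6]
sws [414.9 410.2  66. ]
handle [531.8 146.9  95.3]
plate [656.8 141.6  57.5]
nozhead [658.7 287.5 300.6]
bottleA [372.9 -45.9  70.4]
bed [627.6   5.3  18. ]
gunbox [388.8 340.3  32.4]
[333.3 192.7] 258 top 24.270731920882326 c 592.986083984375 -143.37026977539062 34.611576080322266 53.84551239013672 84.2333984375
[326.6 222.4] 317 top 43.150419167334256 c 507.136474609375 -121.25628662109375 48.77180099487305 49.14448547363281 89.20734405517578
[336.1 258.6] 325 top 43.13952726741163 c 409.80517578125 -146.12277221679688 49.43804931640625 48.257694244384766 45.39564895629883
[302.6 272.2] 30 top 49.57554506497813 c 374.69049072265625 -54.40678405761719 13.353813171386719 23.300996780395508 89.95883178710938
```

View pics/c1.png

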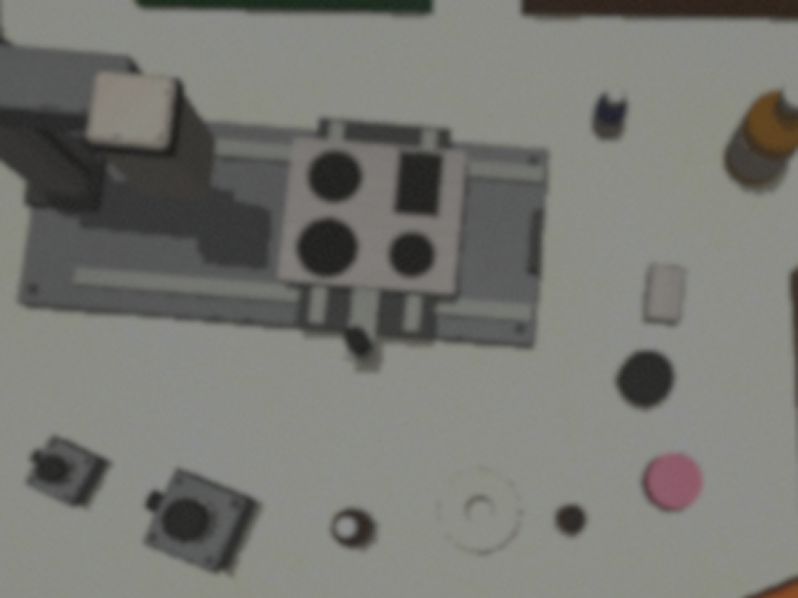

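```bash
python3 - <<'E'
from h import *
s=load('top0'); C=cloud(s); H=C[:,:,2]; hsv=cv2.cvtColor(s['image'],cv2.COLOR_RGB2HSV)
def blob(lo,hi,reg,tag):
    a,b,c,d=reg; m=np.zeros(H.shape,np.uint8); m[c:d,a:b]=(H[c:d,a:b]>lo)&(H[c:d,a:b]<hi)
    n,l,st,ce=cv2.connectedComponentsWithStats(m)
    i=1+np.argmax(st[1:,4]); P=C[l==i]; r=cv2.minAreaRect(P[:,:2].astype(np.float32))
    print(tag,st[i,4],'c',np.array(r[0]),'size',np.array(r[1]),'ang',round(r[2],1),'z',np.median(P[:,2])); print(cv2.boxPoints(r).round(1).tolist())
blob(53.5,63,(190,270,130,200),'plate')
blob(85,110,(215,240,195,220),'handle')
blob(90,110,(150,190,255,290),'switch')
blob(50,75,(145,195,250,295),'box')
blob(12,25,(100,300,125,215),'bed')
blob(12,60,(200,270,200,215),'frontsaddle')
# head
for z0,z1 in [(220,330),(200,230)]: blob(z0,z1,(125,180,105,165),f'head{z0}')
# pockets: dark on plate
gray=cv2.cvtColor(s['image'],cv2.COLOR_RGB2GRAY)
m=np.zeros(H.shape,np.uint8); m[135:200,195:268]=(gray[135:200,195:268]<70)
n,l,st,ce=cv2.connectedComponentsWithStats(m)
for i in range(1,n):
    if st[i,4]>60: print('pocket',ce[i],st[i,4],onz(s,ce[i],54)[0])
m=((hsv[:,:,0]>8)&(hsv[:,:,0]<22)&(hsv[:,:,1]>70)&(hsv[:,:,2]>90)).astype(np.uint8)
m[:170]=0;m[290:]=0;m[:,:370]=0;m[:,470:]=0
r=cv2.minAreaRect(np.argwhere(m)[:,::-1].astype(np.float32)); c=onz(s,cv2.boxPoints(r),42); print('crate top box',c,c.mean(0))
E
```

```text
plate 2041 c [654.6 141.6] size [165.9 144.7] ang 86.0 z 56.95671131633458
[[576.5, 64.0], [720.9000244140625, 53.79999923706055], [732.5999755859375, 219.3000030517578], [588.2000122070312, 229.5]]
handle 59 c [530.8 149.8] size [18.4 20.3] ang 1.7 z 94.31046291830467
[[521.2999877929688, 159.60000610351562], [521.9000244140625, 139.39999389648438], [540.2999877929688, 139.89999389648438], [539.7000122070312, 160.1999969482422]]
switch 182 c [369.7 291.7] size [34.7 35.1] ang 30.9 z 99.34521376157386
[[345.79998779296875, 297.79998779296875], [363.79998779296875, 267.70001220703125], [393.6000061035156, 285.5], [375.6000061035156, 315.6000061035156]]
box 583 c [369.9 292.1] size [71.4 71.2] ang 68.4 z 57.736568616841964
[[323.70001220703125, 272.1000061035156], [389.8999938964844, 245.8000030517578], [416.20001220703125, 312.20001220703125], [350.0, 338.5]]
bed 3909 c [653.1 344.4] size [268.7 177.1] ang 86.1 z 18.161538428616723
[[555.5999755859375, 216.39999389648438], [732.2999877929688, 204.3000030517578], [750.7000122070312, 472.3999938964844], [574.0, 484.5]]
frontsaddle 559 c
[... 327 characters left out ...]
56.79998779296875], [711.0999755859375, 346.0], [637.7000122070312, 352.0]]
head200 185 c [648.  277.6] size [37.7 74.5] ang 41.3 z 214.92092773623472
[[609.2000122070312, 293.1000061035156], [658.4000244140625, 237.1999969482422], [686.7999877929688, 262.1000061035156], [637.5999755859375, 318.0]]
pocket [234.8 136.9] 117 [737.8 130.9  54. ]
pocket [217.1 151.5] 239 [695.5 177.9  54. ]
pocket [246.5 153.9] 299 [689.7  97.9  54. ]
pocket [214.4 176.5] 315 [625.4 182.8  54. ]
pocket [244. 179.] 176 [619.6 103.2  54. ]
pocket [218.4 195. ] 61 [574.5 170.3  54. ]
crate top box [[ 618.2 -267.7   42. ]
 [ 632.8 -475.1   42. ]
 [ 344.9 -470.9   42. ]
 [ 331.  -273.2   42. ]] [ 481.7 -371.7   42. ]
```

```bash
cat >> h.py <<'E'
from scipy.spatial.transform import Rotation as R
TH=np.radians(4.1); CX=np.array([np.cos(TH),-np.sin(TH),0]); CY=np.array([np.sin(TH),np.cos(TH),0])
def yawerr(yd):
    # signed turn about tool x taking tool y to +-yd (smaller)
    y=state()['eef_rot']; M=np.array(y); d=np.array(yd,float)
    if M[:,1]@d<0: d=-d
    return np.arctan2(M[:,2]@d, M[:,1]@d)
def rel(tgt,yd=None):
    st=state(); M=np.array(st['eef_rot']); p=np.array(st['ee_pos'])
    d=M.T@(np.array(tgt)-p)
    print('t',round(st['time_s'],2),'pos',p,'F',np.array(st['wrist_force']),'w',round(st['grip_width'],1))
    print(' shift tool [mm]',d,'|',round(np.linalg.norm(d),1),' rotvec to down:', np.round(np.cross(M[:,0],[0,0,-1])@M,3), 'yaw turn',None if yd is None else round(yawerr(yd),3))
E
python3 - <<'E'
from h import *
np.set_printoptions(precision=4,suppress=True)
print(np.array(state()['eef_rot']))
np.set_printoptions(precision=1,suppress=True)
rel([530.8,149.8,180],CY)
s=load('top0'); C=cloud(s); H=C[:,:,2]
m=np.zeros(H.shape,np.uint8); m[170:290,370:475]=(H[170:290,370:475]>36)&(H[170:290,370:475]<48)
n,l,st,ce=cv2.connectedComponentsWithStats(m); i=1+np.argmax(st[1:,4]); P=C[l==i]; r=cv2.minAreaRect(P[:,:2].astype(np.float32)); print('crate',r,st[i])
E
```

```text
[[-0.0006 -0.4058 -0.914 ]
 [-0.0016 -0.914   0.4058]
 [-1.      0.0017 -0.0001]]
t 0.1 pos [222.9 502.3 230.5] F [0.1 0.4 1. ] w 85.4
 shift tool [mm] [  50.9  197.2 -424.4] | 470.7  rotvec to down: [ 0. -0. -0.] yaw turn -0.346
crate ((502.40081787109375, -371.4873962402344), (240.32481384277344, 202.0980987548828), 1.125080943107605) [ 381  181   82   90 1121]
```

carry_out(
  plan=[0,0,0,-0.115,0,0,0,0,0,-0.115,0,0,0,0,0,-0.116,0,0,0.003,0.022,-0.022,0,0,0,0.003,0.022,-0.022,0,0,0],
  claw=0.06,
  squeeze=40,
)

```text
time_s: 0.52
ee_pos: [263.5, 455.5, 224.4]
eef_rot: [[-0.001, -0.069, -0.998], [-0.001, -0.998, 0.069], [-1.0, 0.001, 0.0]]
wrist_force: [1.4, -0.6, 0.6]
grip_width: 60.1
```

carry_out(
  plan=[0.003,0.022,-0.022,0,0,0,0.003,0.022,-0.022,0,0,0,0.003,0.022,-0.022,0,0,0,0.003,0.022,-0.022,0,0,0,0.003,0.022,-0.022,0,0,0],
)

```text
time_s: 0.93
ee_pos: [366.2, 336.6, 209.8]
eef_rot: [[-0.001, -0.071, -0.997], [-0.001, -0.997, 0.071], [-1.0, 0.001, 0.001]]
wrist_force: [0.2, 0.7, -0.0]
grip_width: 60.1
```

carry_out(
  plan=[0.003,0.022,-0.022,0,0,0,0.003,0.022,-0.022,0,0,0,0.003,0.022,-0.022,0,0,0,0.003,0.022,-0.022,0,0,0,0.003,0.022,-0.022,0,0,0],
)

```text
time_s: 1.35
ee_pos: [468.0, 219.0, 194.8]
eef_rot: [[-0.001, -0.072, -0.997], [-0.0, -0.997, 0.072], [-1.0, 0.0, 0.001]]
wrist_force: [-0.2, 1.0, 0.3]
grip_width: 59.8
```

carry_out(
  plan=[0.003,0.022,-0.022,0,0,0,0.003,0.022,-0.022,0,0,0,0.003,0.022,-0.022,0,0,0,0,0,0,0,0,0,0,0,0,0,0,0],
)

```text
time_s: 1.77
ee_pos: [528.9, 148.5, 185.2]
eef_rot: [[-0.002, -0.075, -0.997], [-0.001, -0.997, 0.075], [-1.0, 0.001, 0.002]]
wrist_force: [-0.9, -0.1, -0.1]
grip_width: 60.4
```

```bash
python3 - <<'E'
from h import *
rel([530.8,149.8,58],CY)
s=grab('wrist','w1'); print(s['extrinsics'])
C=cloud(s);H=C[:,:,2]; m=((H>85)&(H<105)).astype(np.uint8)
n,l,st,ce=cv2.connectedComponentsWithStats(m)
for i in range(1,n):
    if st[i,4]>50: P=C[l==i]; print(ce[i],st[i],P[:,:2].mean(0),cv2.minEnclosingCircle(P[:,:2].astype(np.float32)))
E
```

```text
t 1.77 pos [528.9 148.5 185.2] F [-0.9 -0.1 -0.1] w 60.4
 shift tool [mm] [127.2  -1.6  -2.1] | 127.2  rotvec to down: [ 0.  0. -0.] yaw turn -0.003
[[ -0.1  -0.9  -0.3 612.8]
 [ -1.    0.1   0.  142.9]
 [  0.    0.3  -0.9 327.9]
 [  0.    0.    0.    1. ]]
[275.6 207.4] [263 194  26  28 560] [535.1 148.4] ((533.4346313476562, 148.18800354003906), 10.98434066772461)
[284.2 360.4] [276 352  18  18 244] [367.5 151.9] ((365.6704406738281, 152.0771026611328), 9.75275993347168)
[154.8 375.6] [142 366  25  19 293] [365.4 284.8] ((366.04840087890625, 288.1158142089844), 17.08266258239746)
```

View pics/w1.png

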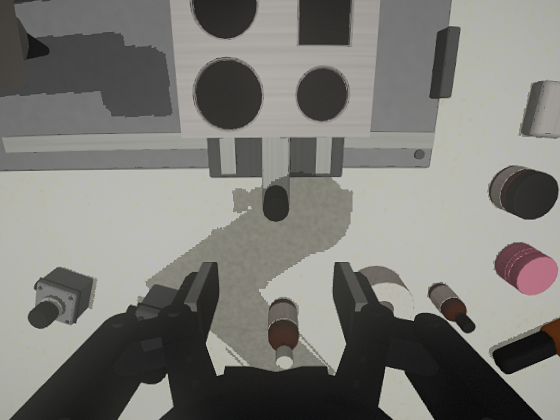

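carry_out(
  plan=[0.025,0,-0.003,0,0,0,0.025,0,0,0,0,0,0.025,0,0,0,0,0,0.025,0,0,0,0,0,0.025,0,0,0,0,0],
)

```text
time_s: 2.23
ee_pos: [530.9, 150.8, 60.5]
eef_rot: [[0.001, -0.07, -0.998], [0.001, -0.998, 0.07], [-1.0, -0.001, -0.0]]
wrist_force: [0.1, 0.4, 0.1]
grip_width: 59.7
```

carry_out(
  plan=[0,0,0,0,0,0,0,0,0,0,0,0,0,0,0,0,0,0,0,0,0,0,0,0,0,0,0,0,0,0],
  claw=0.0,
)

```text
time_s: 2.65
ee_pos: [532.3, 150.4, 63.2]
eef_rot: [[0.003, -0.071, -0.997], [0.001, -0.997, 0.071], [-1.0, -0.002, -0.002]]
wrist_force: [-1.0, 0.2, 2.8]
grip_width: 20.9
```

carry_out(
  plan=[0,0,0,0,0,0,0,0,0,0,0,0,0,0,0,0,0,0,0,0,0,0,0,0,0,0,0,0,0,0],
)

```text
time_s: 3.07
ee_pos: [532.7, 150.3, 63.1]
eef_rot: [[0.003, -0.071, -0.997], [0.001, -0.997, 0.071], [-1.0, -0.002, -0.003]]
wrist_force: [-1.5, 1.3, 6.6]
grip_width: 20.7
```

carry_out(
  plan=[0,0.008,0,0,0,0,0,0.015,0,0,0,0,0,0.015,0,0,0,0,0,0.015,0,0,0,0,0,0.008,0,0,0,0],
)

```text
time_s: 3.48
ee_pos: [528.9, 88.1, 63.1]
eef_rot: [[0.004, -0.072, -0.997], [0.001, -0.997, 0.072], [-1.0, -0.002, -0.004]]
wrist_force: [0.2, 3.5, 6.5]
grip_width: 20.8
```

carry_out(
  plan=[0,0.003,0,0,0,0,0,0.003,0,0,0,0,0,0.003,0,0,0,0,0,0.001,0,0,0,0,0,0,0,0,0,0],
)

```text
time_s: 3.9
ee_pos: [528.3, 79.9, 63.1]
eef_rot: [[0.005, -0.072, -0.997], [0.003, -0.997, 0.072], [-1.0, -0.003, -0.005]]
wrist_force: [-0.1, 4.3, 7.7]
grip_width: 21.0
```

carry_out(
  plan=[0,0.003,0,0,0,0,0,0.003,0,0,0,0,0,0.003,0,0,0,0,0,0.001,0,0,0,0,0,0,0,0,0,0],
)

```text
time_s: 4.32
ee_pos: [530.5, 79.4, 63.2]
eef_rot: [[0.013, -0.072, -0.997], [0.018, -0.997, 0.072], [-1.0, -0.019, -0.011]]
wrist_force: [1.8, 37.5, -0.9]
grip_width: 20.9
```

carry_out(
  plan=[0,0.002,0,0,0,0,0,0.001,0,0,0,0,0,0.001,0,0,0,0,0,0,0,0,0,0,0,0,0,0,0,0],
)

```text
time_s: 4.73
ee_pos: [531.3, 79.2, 63.1]
eef_rot: [[0.015, -0.071, -0.997], [0.024, -0.997, 0.071], [-1.0, -0.025, -0.014]]
wrist_force: [2.3, 50.9, -1.9]
grip_width: 21.0
```

carry_out(
  plan=[0,-0.004,0,0,0,0,0,-0.004,0,0,0,0,0,-0.004,0,0,0,0,0,0,0,0,0,0,0,0,0,0,0,0],
)

```text
time_s: 5.15
ee_pos: [529.1, 79.8, 63.1]
eef_rot: [[0.007, -0.071, -0.997], [0.005, -0.997, 0.071], [-1.0, -0.006, -0.006]]
wrist_force: [1.6, 12.0, 6.0]
grip_width: 20.9
```

```bash
python3 - <<'E'
from h import *
rel([530.8,79,63],CY)
E
```

```text
t 5.15 pos [529.1  79.8  63.1] F [ 1.6 12.   6. ] w 20.9
 shift tool [mm] [ 0.1  0.7 -1.7] | 1.9  rotvec to down: [ 0. -0.  0.] yaw turn 0.001
```

carry_out(
  plan=[0,-0.001,0.005,0,0,0,0,0,0.005,0,0,0,0,0,0.005,0,0,0,0,0,0.005,0,0,0,0,0,0.005,0,0,0],
)

```text
time_s: 5.57
ee_pos: [504.2, 81.6, 63.1]
eef_rot: [[0.007, -0.071, -0.997], [0.004, -0.997, 0.071], [-1.0, -0.005, -0.007]]
wrist_force: [3.1, 7.0, 4.0]
grip_width: 21.0
```

carry_out(
  plan=[0,0,0.002,0,0,0,0,0,0.002,0,0,0,0,0,0.002,0,0,0,0,0,0.001,0,0,0,0,0,0,0,0,0],
)

```text
time_s: 5.98
ee_pos: [497.0, 82.1, 63.1]
eef_rot: [[0.006, -0.071, -0.997], [0.004, -0.997, 0.071], [-1.0, -0.005, -0.006]]
wrist_force: [1.6, 8.5, 4.5]
grip_width: 20.6
```

carry_out(
  plan=[0,0,0.003,0,0,0,0,0,0.003,0,0,0,0,0,0.003,0,0,0,0,0,0.001,0,0,0,0,0,0,0,0,0],
)

```text
time_s: 6.4
ee_pos: [487.0, 82.8, 63.1]
eef_rot: [[0.006, -0.071, -0.997], [0.004, -0.997, 0.072], [-1.0, -0.005, -0.006]]
wrist_force: [1.3, 10.2, 5.5]
grip_width: 20.7
```

carry_out(
  plan=[0,0,0.003,0,0,0,0,0,0.002,0,0,0,0,0,0.001,0,0,0,0,0,0,0,0,0,0,0,0,0,0,0],
)

```text
time_s: 6.82
ee_pos: [481.1, 83.3, 63.1]
eef_rot: [[0.006, -0.071, -0.997], [0.004, -0.997, 0.072], [-1.0, -0.005, -0.006]]
wrist_force: [1.8, 8.5, 4.7]
grip_width: 20.7
```

carry_out(
  plan=[0,0,0.003,0,0,0,0,0,0.002,0,0,0,0,0,0.001,0,0,0,0,0,0,0,0,0,0,0,0,0,0,0],
)

```text
time_s: 7.23
ee_pos: [476.9, 83.6, 63.1]
eef_rot: [[0.009, -0.071, -0.997], [0.004, -0.997, 0.071], [-1.0, -0.005, -0.009]]
wrist_force: [8.5, 5.7, -2.5]
grip_width: 20.7
```

carry_out(
  plan=[0,0,-0.002,0,0,0,0,0,0,0,0,0,0,0,0,0,0,0,0,0,0,0,0,0,0,0,0,0,0,0],
)

```text
time_s: 7.65
ee_pos: [477.4, 83.5, 63.1]
eef_rot: [[0.007, -0.072, -0.997], [0.004, -0.997, 0.072], [-1.0, -0.005, -0.006]]
wrist_force: [1.6, 8.6, 3.3]
grip_width: 20.5
```

carry_out(
  plan=[0,0,0,0,0,0,0,0,0,0,0,0,0,0,0,0,0,0,-0.01,0,0,0,0,0,-0.03,0,0,0,0,0],
  claw=0.06,
)

```text
time_s: 8.07
ee_pos: [471.0, 79.8, 97.6]
eef_rot: [[-0.01, -0.073, -0.997], [-0.004, -0.997, 0.073], [-1.0, 0.004, 0.009]]
wrist_force: [-0.1, 0.8, 0.2]
grip_width: 60.4
```

carry_out(
  plan=[-0.03,0,0,0,0,0,-0.03,0,0,0,0,0,0,0.03,-0.007,0,0,0,0,0.035,-0.007,0,0,0,0,0.035,-0.007,0,0,0],
  claw=0.085,
)

```text
time_s: 8.48
ee_pos: [488.0, -20.8, 161.6]
eef_rot: [[0.0, -0.07, -0.998], [-0.0, -0.998, 0.07], [-1.0, 0.0, -0.0]]
wrist_force: [0.4, 0.2, -0.2]
grip_width: 84.8
```

carry_out(
  plan=[0,0.035,-0.007,0,0,0,0,0.035,-0.007,0,0,0,0,0.03,-0.007,0,0,0,0,0,0,0,0,0,0,0,0,0,0,0],
)

```text
time_s: 8.9
ee_pos: [501.3, -122.8, 160.5]
eef_rot: [[-0.002, -0.075, -0.997], [-0.0, -0.997, 0.075], [-1.0, 0.0, 0.002]]
wrist_force: [-0.6, -0.1, 0.8]
grip_width: 85.0
```

```bash
cat >> h.py <<'E'
def tops(s,lo,hi,reg=None,minpx=60):
    """blobs of cloud between heights; reg = world x0,x1,y0,y1"""
    C=cloud(s);m=(C[:,:,2]>lo)&(C[:,:,2]<hi)&(s['range_z']>0)
    if reg: m&=(C[:,:,0]>reg[0])&(C[:,:,0]<reg[1])&(C[:,:,1]>reg[2])&(C[:,:,1]<reg[3])
    n,l,st,ce=cv2.connectedComponentsWithStats(m.astype(np.uint8))
    for i in range(1,n):
        if st[i,4]<minpx: continue
        P=C[l==i]; r=cv2.minAreaRect(P[:,:2].astype(np.float32))
        c,rad=cv2.minEnclosingCircle(P[:,:2].astype(np.float32))
        print('px',ce[i],st[i,4],'rect',np.array(r[0]),np.array(r[1]),round(r[2],1),'circ',np.array(c),round(rad,1),'zmed',round(float(np.median(P[:,2])),1),'cols',s['image'][l==i].mean(0))
E
python3 - <<'E'
from h import *
s=grab('wrist','w2')
rel([507,-121,8],CY)
print('jar');tops(s,36,45,(440,720,-250,-40))
print('tin');tops(s,17,25,(540,720,-250,-40))
print('plate');tops(s,53,60,(500,760,-60,220))
gray=cv2.cvtColor(s['image'],cv2.COLOR_RGB2GRAY)
C=cloud(s);m=(C[:,:,2]<54.5)&(C[:,:,2]>50)&(C[:,:,1]>-50)&(C[:,:,0]>540)
n,l,st,ce=cv2.connectedComponentsWithStats(m.astype(np.uint8))
for i in range(1,n):
    if st[i,4]>100: print('pocket',ce[i],st[i],C[l==i].mean(0))
E
```

```text
t 8.95 pos [ 501.4 -121.7  160.7] F [ 0.3 -0.   0. ] w 85.3
 shift tool [mm] [152.7  -1.1  -5.8] | 152.8  rotvec to down: [ 0.  0. -0.] yaw turn -0.002
jar
px [274.1 194.1] 2443 rect [ 509.6 -121.7] [50.6 51.2] 13.3 circ [ 509.4 -121.6] 25.9 zmed 41.0 cols [46.6 46.1 43.4]
tin
px [290.5  93.9] 2686 rect [ 594.5 -142.9] [36.8 56.9] 83.2 circ [ 594.6 -142.8] 31.9 zmed 21.9 cols [152.  149.2 145. ]
plate
px [ 62.9 106. ] 15518 rect [601.7  54. ] [126.6 140.9] 85.8 circ [601.6  54.6] 93.6 zmed 57.1 cols [138.4 135.1 131.2]
pocket [121.9  90.8] [110   8  26 168 450] [606.6  -8.2  52.2]
pocket [62.7 58.5] [  30   15   65   88 4247] [636.4  34.2  52.5]
pocket [  9.3 156.8] [   0  123   24   63 1100] [565.5 105.4  52.4]
pocket [ 78.9 149.5] [  54  124   51   52 2006] [565.6  39.3  52.5]
```

View pics/w2.png

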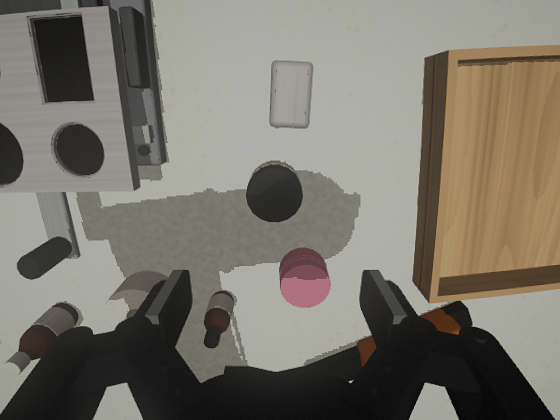

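carry_out(
  plan=[0.03,-0.0005,-0.007,0,0,0,0.03,0,0,0,0,0,0.03,0,0,0,0,0,0.03,0,0,0,0,0,0.025,0,0,0,0,0],
)

```text
time_s: 9.37
ee_pos: [508.0, -119.8, 14.4]
eef_rot: [[-0.002, -0.07, -0.998], [0.0, -0.998, 0.07], [-1.0, -0.0, 0.002]]
wrist_force: [-0.3, -0.5, -0.8]
grip_width: 84.8
```

carry_out(
  plan=[0.003,0,0,0,0,0,0,0,0,0,0,0,0,0,0,0,0,0,0,0,0,0,0,0,0,0,0,0,0,0],
)

```text
time_s: 9.78
ee_pos: [510.5, -120.8, 15.1]
eef_rot: [[0.003, -0.071, -0.997], [-0.0, -0.997, 0.071], [-1.0, -0.0, -0.003]]
wrist_force: [-0.5, 0.2, -0.0]
grip_width: 85.1
```

```bash
python3 - <<'E'
from h import *
rel([508.8,-121.5,8],CY)
E
```

```text
t 9.78 pos [ 510.5 -120.8   15.1] F [-0.5  0.2 -0. ] w 85.1
 shift tool [mm] [7.1 0.9 1.7] | 7.4  rotvec to down: [ 0. -0.  0.] yaw turn 0.0
```

carry_out(
  plan=[0.003,0.001,0.001,0,0,0,0.003,0,0,0,0,0,0,0,0,0,0,0,0,0,0,0,0,0,0,0,0,0,0,0],
)

```text
time_s: 10.2
ee_pos: [508.1, -121.9, 7.3]
eef_rot: [[-0.0, -0.072, -0.997], [-0.0, -0.997, 0.072], [-1.0, 0.0, 0.0]]
wrist_force: [-0.2, 0.3, 0.1]
grip_width: 85.2
```

carry_out(
  plan=[0,0,0,0,0,0,0,0,0,0,0,0,0,0,0,0,0,0,0,0,0,0,0,0,0,0,0,0,0,0],
  claw=0.03,
  squeeze=30,
)

```text
time_s: 10.62
ee_pos: [508.3, -121.9, 7.5]
eef_rot: [[0.0, -0.072, -0.997], [-0.0, -0.997, 0.072], [-1.0, 0.0, -0.0]]
wrist_force: [-1.2, -0.2, 2.5]
grip_width: 51.2
```

carry_out(
  plan=[0,0,0,0,0,0,0,0,0,0,0,0,-0.02,0,0,0,0,0,-0.04,0,0,0,0,0,-0.04,0,0,0,0,0],
)

```text
time_s: 11.03
ee_pos: [506.2, -121.7, 106.7]
eef_rot: [[-0.005, -0.072, -0.997], [0.0, -0.997, 0.072], [-1.0, 0.0, 0.005]]
wrist_force: [2.0, 0.1, -0.6]
grip_width: 51.5
```

carry_out(
  plan=[0,0,0,0,0,0,0,0,0,0,0,0,0,0,0,0,0,0,0,0,0,0,0,0,0,0,0,0,0,0],
)

```text
time_s: 11.45
ee_pos: [507.0, -121.8, 105.7]
eef_rot: [[-0.003, -0.072, -0.997], [0.0, -0.997, 0.072], [-1.0, 0.0, 0.003]]
wrist_force: [-0.2, 0.2, -2.0]
grip_width: 50.9
```

```bash
python3 - <<'E'
from h import *
HP=np.array([477.4,83.5,0]); rel(HP+90*CX+40*CY+[0,0,62],CY); print(HP+90*CX+40*CY)
E
```

```text
t 11.45 pos [ 507.  -121.8  105.7] F [-0.2  0.2 -2. ] w 50.9
 shift tool [mm] [  43.5 -242.6  -45.9] | 250.7  rotvec to down: [ 0.  0. -0.] yaw turn -0.0
[570. 117.   0.]
```

carry_out(
  plan=[0,-0.02,-0.005,0,0,0,0,-0.03,-0.006,0,0,0,0,-0.03,-0.006,0,0,0,0,-0.03,-0.006,0,0,0,0,-0.03,-0.006,0,0,0],
)

```text
time_s: 11.87
ee_pos: [546.6, 16.9, 106.1]
eef_rot: [[-0.002, -0.072, -0.997], [-0.001, -0.997, 0.072], [-1.0, 0.001, 0.002]]
wrist_force: [0.9, -0.1, -1.2]
grip_width: 51.2
```

carry_out(
  plan=[0,-0.03,-0.006,0,0,0,0,-0.03,-0.006,0,0,0,0,-0.03,-0.005,0,0,0,0,-0.0125,0,0,0,0,0,0,0,0,0,0],
)

```text
time_s: 12.28
ee_pos: [571.1, 119.2, 105.7]
eef_rot: [[-0.002, -0.069, -0.998], [-0.0, -0.998, 0.069], [-1.0, 0.001, 0.002]]
wrist_force: [0.2, -0.2, -0.6]
grip_width: 51.0
```

carry_out(
  plan=[0.008,0,0,0,0,0,0.008,0,0,0,0,0,0.008,0,0,0,0,0,0.004,0,0,0,0,0,0,0,0,0,0,0],
)

```text
time_s: 12.7
ee_pos: [570.2, 115.5, 77.5]
eef_rot: [[-0.003, -0.073, -0.997], [-0.001, -0.997, 0.073], [-1.0, 0.001, 0.003]]
wrist_force: [-0.2, -0.1, -1.3]
grip_width: 51.2
```

```bash
python3 - <<'E'
from h import *
rel([570,117,60],CY)
s=grab('wrist','w3')
C=cloud(s);m=(C[:,:,2]<54.5)&(C[:,:,2]>50)&(C[:,:,1]>-50)&(C[:,:,0]>540)
n,l,st,ce=cv2.connectedComponentsWithStats(m.astype(np.uint8))
for i in range(1,n):
    if st[i,4]>100: r=cv2.minAreaRect(C[l==i][:,:2].astype(np.float32));print('pocket',ce[i],st[i,4],C[l==i].mean(0),r)
E
```

```text
t 12.7 pos [570.2 115.5  77.5] F [-0.2 -0.1 -1.3] w 51.2
 shift tool [mm] [17.5 -1.5  0.2] | 17.5  rotvec to down: [ 0.  0. -0.] yaw turn -0.001
pocket [419.8 130. ] 8640 [636.6  31.8  52.5] ((634.9556884765625, 32.183834075927734), (43.174808502197266, 63.0798454284668), 85.75143432617188)
pocket [272.1 131.1] 7460 [641.6 112.6  52.5] ((640.7018432617188, 112.66177368164062), (52.21584701538086, 51.48201370239258), 77.98582458496094)
pocket [268.6 224. ] 1501 [588.2 118.9  52.5] ((583.94140625, 117.95054626464844), (30.41453742980957, 57.93734359741211), 1.5687295198440552)
pocket [402.5 249.5] 3414 [564.8  37.   52.5] ((564.3944091796875, 37.20622634887695), (42.90190505981445, 43.706398010253906), 17.084871292114258)
```

View pics/w3.png

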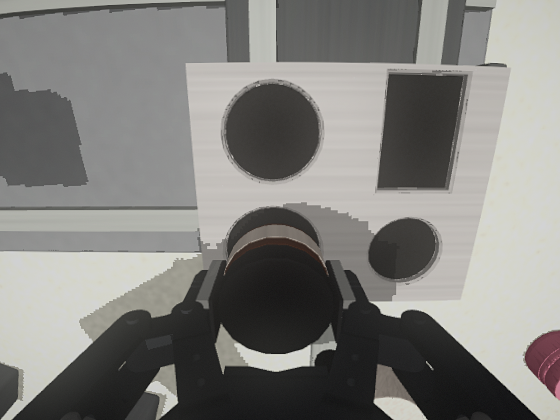

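```bash
python3 - <<'E'
from h import *
s=load('w3'); tops(s,105,116,(500,640,80,160))
E
```

```text
px [274.5 301.9] 10502 rect [573.7 115. ] [54.8 59.9] 33.3 circ [577.4 117.4] 37.4 zmed 111.0 cols [34.8 34.  33. ]
```

carry_out(
  plan=[0.005,-0.0015,0,0,0,0,0.005,0,0,0,0,0,0.003,0,0,0,0,0,0.002,0,0,0,0,0,0,0,0,0,0,0],
)

```text
time_s: 13.17
ee_pos: [571.1, 118.1, 63.7]
eef_rot: [[-0.001, -0.072, -0.997], [-0.0, -0.997, 0.072], [-1.0, 0.0, 0.001]]
wrist_force: [-0.1, -0.6, -1.2]
grip_width: 51.1
```

carry_out(
  plan=[0.001,0,0,0,0,0,0,0,0,0,0,0,0,0,0,0,0,0,0,0,0,0,0,0,0,0,0,0,0,0],
)

```text
time_s: 13.58
ee_pos: [571.5, 118.3, 63.4]
eef_rot: [[0.0, -0.072, -0.997], [0.0, -0.997, 0.072], [-1.0, -0.0, -0.0]]
wrist_force: [-0.2, -0.7, -0.8]
grip_width: 50.6
```

carry_out(
  plan=[0.002,0.001,0.001,0,0,0,0.002,0,0,0,0,0,0,0,0,0,0,0,0,0,0,0,0,0,0,0,0,0,0,0],
)

```text
time_s: 14.0
ee_pos: [570.6, 117.2, 59.5]
eef_rot: [[0.001, -0.072, -0.997], [-0.0, -0.997, 0.072], [-1.0, -0.0, -0.001]]
wrist_force: [0.7, -1.3, 0.0]
grip_width: 51.3
```

carry_out(
  plan=[0,0,0,0,0,0,0,0,0,0,0,0,0,0,0,0,0,0,0,0,0,0,0,0,-0.02,0,0,0,0,0],
  claw=0.085,
)

```text
time_s: 14.42
ee_pos: [567.6, 116.6, 75.6]
eef_rot: [[-0.008, -0.073, -0.997], [-0.002, -0.997, 0.073], [-1.0, 0.003, 0.007]]
wrist_force: [0.3, 0.6, 0.3]
grip_width: 85.0
```

carry_out(
  plan=[-0.03,0,0,0,0,0,-0.03,0,0,0,0,0,-0.01,0.02,-0.004,0,0,0,0,0.035,-0.006,0,0,0,0,0.035,-0.006,0,0,0],
)

```text
time_s: 14.83
ee_pos: [580.5, 26.4, 150.6]
eef_rot: [[0.003, -0.069, -0.998], [0.001, -0.998, 0.069], [-1.0, -0.001, -0.003]]
wrist_force: [0.6, -0.2, 0.1]
grip_width: 84.9
```

carry_out(
  plan=[0,0.035,-0.006,0,0,0,0,0.035,-0.006,0,0,0,0,0.035,-0.006,0,0,0,0,0.035,-0.006,0,0,0,0,0.028,-0.002,0,0,0],
  claw=0.06,
)

```text
time_s: 15.25
ee_pos: [593.8, -145.5, 149.1]
eef_rot: [[-0.0, -0.073, -0.997], [-0.0, -0.997, 0.073], [-1.0, 0.0, 0.0]]
wrist_force: [0.0, 0.0, -1.1]
grip_width: 60.1
```

carry_out(
  plan=[0,0,0,0,0,0,0,0,0,0,0,0,0,0,0,0,0,0,0,0,0,0,0,0,0,0,0,0,0,0],
)

```text
time_s: 15.67
ee_pos: [593.9, -142.0, 149.4]
eef_rot: [[0.0, -0.07, -0.998], [0.0, -0.998, 0.07], [-1.0, -0.0, -0.0]]
wrist_force: [0.4, 0.4, 0.2]
grip_width: 59.9
```

```bash
python3 - <<'E'
from h import *
s=grab('wrist','w4')
a=np.radians(83.5); rel([594.3,-142.9,5],[np.cos(a),np.sin(a),0])
print('tin');tops(s,17,25,(540,720,-250,-40))
t=grab('top','t1');
tops(t,17,25,(540,680,-250,-60));print('jar');tops(t,85,98,(520,650,60,160),30)
E
```

```text
t 15.72 pos [ 593.9 -142.   149.4] F [ 0.1 -0.1  0.3] w 60.0
 shift tool [mm] [144.4   0.9  -0.4] | 144.4  rotvec to down: [ 0. -0.  0.] yaw turn 0.043
tin
px [276.9 198. ] 2135 rect [ 595.5 -142.9] [36.4 56. ] 83.0 circ [ 594.8 -143. ] 31.6 zmed 21.7 cols [109.1 106.9 103.1]
px [333.4 192.8] 233 rect [ 592.7 -142.9] [35.1 56.3] 84.5 circ [ 591.4 -143.3] 30.1 zmed 21.3 cols [88.6 86.7 83.6]
jar
px [236.4 194.2] 312 rect [569.7 119.2] [50.1 49.3] 43.1 circ [569.6 119.6] 25.8 zmed 92.6 cols [47.4 46.4 44.9]
```

carry_out(
  plan=[0.03,0.001,0,0.043,0,0,0.03,0,0,0,0,0,0.03,0,0,0,0,0,0.03,0,0,0,0,0,0.018,0,0,0,0,0],
)

```text
time_s: 16.18
ee_pos: [591.9, -143.1, 8.1]
eef_rot: [[-0.004, -0.114, -0.993], [0.001, -0.993, 0.114], [-1.0, -0.0, 0.004]]
wrist_force: [0.5, 0.1, -1.2]
grip_width: 59.5
```

carry_out(
  plan=[0.002,0,0,0,0,0,0.002,0,0,0,0,0,0,0,0,0,0,0,0,0,0,0,0,0,0,0,0,0,0,0],
)

```text
time_s: 16.6
ee_pos: [594.9, -144.0, 9.1]
eef_rot: [[0.003, -0.114, -0.993], [-0.0, -0.993, 0.114], [-1.0, -0.0, -0.003]]
wrist_force: [-0.1, 0.5, -0.0]
grip_width: 60.0
```

```bash
python3 - <<'E'
from h import *
a=np.radians(83.5); rel([594.3,-142.9,4],[np.cos(a),np.sin(a),0])
E
```

```text
t 16.6 pos [ 594.9 -144.     9.1] F [-0.1  0.5 -0. ] w 60.0
 shift tool [mm] [ 5.1 -1.1  0.8] | 5.2  rotvec to down: [ 0. -0.  0.] yaw turn -0.001
```

carry_out(
  plan=[0.002,-0.001,0,0,0,0,0.002,0,0,0,0,0,0,0,0,0,0,0,0,0,0,0,0,0,0,0,0,0,0,0],
)

```text
time_s: 17.02
ee_pos: [593.8, -143.1, 3.3]
eef_rot: [[0.0, -0.114, -0.993], [-0.0, -0.993, 0.114], [-1.0, 0.0, -0.0]]
wrist_force: [0.4, -0.1, 0.7]
grip_width: 60.2
```

carry_out(
  plan=[0,0,0,0,0,0,0,0,0,0,0,0,0,0,0,0,0,0,0,0,0,0,0,0,0,0,0,0,0,0],
  claw=0.02,
)

```text
time_s: 17.43
ee_pos: [594.0, -143.1, 3.4]
eef_rot: [[0.0, -0.114, -0.993], [-0.0, -0.993, 0.114], [-1.0, 0.0, -0.0]]
wrist_force: [0.1, 0.2, 1.8]
grip_width: 35.2
```

carry_out(
  plan=[0,0,0,0,0,0,0,0,0,0,0,0,-0.02,0,0,0,0,0,-0.04,0,0,0,0,0,-0.04,0,0,-0.043,0,0],
)

```text
time_s: 17.85
ee_pos: [592.1, -142.9, 102.6]
eef_rot: [[-0.005, -0.072, -0.997], [0.0, -0.997, 0.072], [-1.0, 0.0, 0.005]]
wrist_force: [1.5, 0.4, -0.5]
grip_width: 35.2
```

```bash
python3 - <<'E'
from h import *
rel([634.2,32.2,100],CY)
E
```

```text
t 17.85 pos [ 592.1 -142.9  102.6] F [ 1.5  0.4 -0.5] w 35.2
 shift tool [mm] [   2.4 -177.7  -29.4] | 180.2  rotvec to down: [ 0.  0. -0.] yaw turn -0.001
```

carry_out(
  plan=[0,-0.03,-0.005,0,0,0,0,-0.03,-0.005,0,0,0,0,-0.03,-0.005,0,0,0,0,-0.03,-0.005,0,0,0,0,-0.03,-0.005,0,0,0],
)

```text
time_s: 18.27
ee_pos: [629.3, 6.1, 103.0]
eef_rot: [[-0.001, -0.072, -0.997], [0.0, -0.997, 0.072], [-1.0, -0.0, 0.001]]
wrist_force: [0.7, 0.1, -0.0]
grip_width: 35.4
```

carry_out(
  plan=[0,-0.028,-0.004,0,0,0,0.005,0,0,0,0,0,0.01,0,0,0,0,0,0.01,0,0,0,0,0,0,0,0,0,0,0],
)

```text
time_s: 18.68
ee_pos: [633.2, 31.3, 74.8]
eef_rot: [[-0.006, -0.073, -0.997], [-0.001, -0.997, 0.073], [-1.0, 0.001, 0.006]]
wrist_force: [-0.2, 0.9, -1.7]
grip_width: 35.3
```

carry_out(
  plan=[0.005,0,0,0,0,0,0.003,0,0,0,0,0,0.002,0,0,0,0,0,0,0,0,0,0,0,0,0,0,0,0,0],
)

```text
time_s: 19.1
ee_pos: [635.6, 32.1, 68.5]
eef_rot: [[0.0, -0.072, -0.997], [-0.0, -0.997, 0.072], [-1.0, 0.0, -0.0]]
wrist_force: [-0.2, 0.5, 0.3]
grip_width: 35.3
```

```bash
python3 - <<'E'
from h import *
rel([634.3,32.2,57],CY)
s=grab('wrist','w5')
tops(s,70,95,(590,680,-10,80))
E
```

```text
t 19.1 pos [635.6  32.1  68.5] F [-0.2  0.5  0.3] w 35.3
 shift tool [mm] [11.5 -0.   1.3] | 11.5  rotvec to down: [ 0. -0. -0.] yaw turn -0.001
px [275.4 277. ] 9219 rect [637.2  32.7] [63.1 56. ] 85.5 circ [637.2  32.6] 31.9 zmed 86.8 cols [112.2 109.9 106.6]
```

View pics/w5.png

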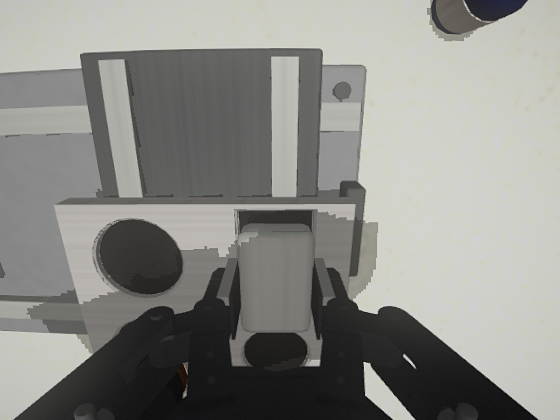

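carry_out(
  plan=[0.004,0,0.0015,0,0,0,0.003,0,0,0,0,0,0.002,0,0,0,0,0,0.001,0,0,0,0,0,0,0,0,0,0,0],
)

```text
time_s: 19.57
ee_pos: [633.8, 32.5, 57.8]
eef_rot: [[-0.001, -0.072, -0.997], [-0.0, -0.997, 0.072], [-1.0, 0.0, 0.001]]
wrist_force: [-0.7, -1.1, -1.0]
grip_width: 35.0
```

carry_out(
  plan=[0.001,0,0,0,0,0,0,0,0,0,0,0,0,0,0,0,0,0,0,0,0,0,0,0,0,0,0,0,0,0],
)

```text
time_s: 19.98
ee_pos: [634.1, 32.5, 57.4]
eef_rot: [[0.0, -0.072, -0.997], [0.0, -0.997, 0.072], [-1.0, -0.0, -0.0]]
wrist_force: [-0.5, 0.5, 0.1]
grip_width: 35.2
```

carry_out(
  plan=[0.0015,0,0,0,0,0,0,0,0,0,0,0,0,0,0,0,0,0,0,0,0,0,0,0,0,0,0,0,0,0],
)

```text
time_s: 20.4
ee_pos: [634.4, 32.5, 56.2]
eef_rot: [[0.001, -0.072, -0.997], [0.0, -0.997, 0.072], [-1.0, -0.0, -0.001]]
wrist_force: [0.8, -0.3, 3.4]
grip_width: 35.5
```

carry_out(
  plan=[0,0,0,0,0,0,0,0,0,0,0,0,0,0,0,0,0,0,-0.02,0,0,0,0,0,-0.03,0,0,0,0,0],
  claw=0.06,
)

```text
time_s: 20.82
ee_pos: [631.4, 32.2, 102.5]
eef_rot: [[-0.008, -0.072, -0.997], [-0.001, -0.997, 0.072], [-1.0, 0.002, 0.008]]
wrist_force: [1.0, 0.3, -0.3]
grip_width: 60.2
```

carry_out(
  plan=[-0.03,0,0,0,0,0,-0.03,0,0,0,0,0,0,-0.024,0.028,0,0,0,0,-0.024,0.028,0,0,0,0,-0.024,0.028,0,0,0],
)

```text
time_s: 21.23
ee_pos: [554.5, 110.9, 165.8]
eef_rot: [[0.0, -0.073, -0.997], [0.001, -0.997, 0.073], [-1.0, -0.001, -0.0]]
wrist_force: [-0.1, 0.8, -0.2]
grip_width: 60.1
```

carry_out(
  plan=[0,-0.024,0.028,0,0,0,0,-0.024,0.028,0,0,0,0,-0.024,0.028,0,0,0,0,-0.024,0.028,0,0,0,0,-0.024,0.028,0,0,0],
)

```text
time_s: 21.65
ee_pos: [422.8, 240.9, 165.7]
eef_rot: [[-0.0, -0.072, -0.997], [-0.0, -0.997, 0.072], [-1.0, 0.0, 0.0]]
wrist_force: [-0.1, 1.5, 0.4]
grip_width: 59.7
```

```bash
python3 - <<'E'
from h import *
rel([370,291.5,130],CY)
s=grab('wrist','w6')
tops(s,93,107,(300,450,220,450)); print('box'); tops(s,54,62,(300,450,220,450))
t=grab('top','t2');tops(t,85,98,(520,650,60,160),30); tops(t,68,80,(590,680,-20,80),30)
print('sw');tops(t,93,107,(300,450,220,450),30)
E
```

```text
t 21.65 pos [422.8 240.9 165.7] F [-0.1  1.5  0.4] w 59.7
 shift tool [mm] [ 35.7 -46.7  56.3] | 81.4  rotvec to down: [ 0.  0. -0.] yaw turn -0.0
px [227.9 286.8] 748 rect [370.6 283.2] [19.7 35.5] 80.9 circ [371.4 288.4] 17.8 zmed 99.9 cols [29.9 29.6 27.6]
box
px [ 88.6 223.8] 168 rect [419.4 413.9] [25.  10.8] 28.7 circ [417.  418.3] 12.5 zmed 58.2 cols [50.6 50.8 47.9]
px [230.9 251.9] 2849 rect [371.4 291.7] [71.7 71.6] 68.4 circ [371.9 290.8] 47.9 zmed 57.9 cols [80.9 81.2 80.1]
px [236.4 194.1] 312 rect [568.9 118.8] [50.  48.9] 3.0 circ [569.7 119.4] 26.1 zmed 92.8 cols [47.1 46.5 45.5]
px [269.4 172.7] 274 rect [633.6  35. ] [36.3 55.8] 85.0 circ [634.   36.3] 30.8 zmed 73.6 cols [122.8 120.1 116.8]
sw
px [163.7 271.9] 178 rect [369.7 292.7] [34.  36.2] 0.5 circ [370.  292.4] 18.4 zmed 99.6 cols [37.7 37.8 36.6]
```

View pics/w6.png

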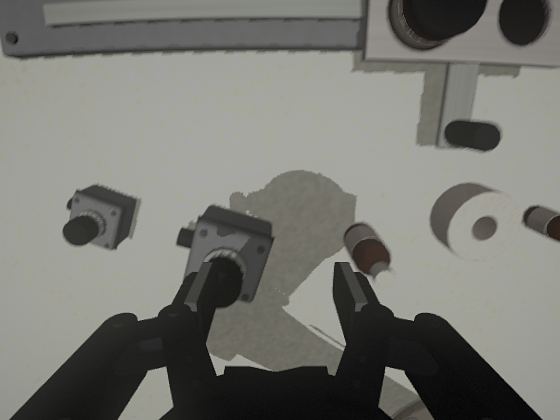

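carry_out(
  plan=[0,-0.024,0.028,0,0,0,0,-0.023,0.028,0,0,0,0,0,0,0,0,0,0.02,0,0,0,0,0,0.015,0,0,0,0,0],
)

```text
time_s: 22.17
ee_pos: [371.6, 291.6, 130.5]
eef_rot: [[0.001, -0.07, -0.998], [0.001, -0.998, 0.07], [-1.0, -0.001, -0.0]]
wrist_force: [0.0, 1.0, -0.5]
grip_width: 60.0
```

carry_out(
  plan=[0,0,0,0,0,0,0,0,0,0,0,0,0,0,0,0,0,0,0,0,0,0,0,0,0,0,0,0,0,0],
)

```text
time_s: 22.58
ee_pos: [372.4, 291.3, 131.7]
eef_rot: [[0.001, -0.072, -0.997], [0.001, -0.997, 0.072], [-1.0, -0.001, -0.001]]
wrist_force: [-0.0, -0.2, 0.4]
grip_width: 60.0
```

```bash
python3 - <<'E'
from h import *
rel([370.3,291.5,74],CY)
E
```

```text
t 22.58 pos [372.4 291.3 131.7] F [-0.  -0.2  0.4] w 60.0
 shift tool [mm] [57.7 -0.   2.2] | 57.7  rotvec to down: [ 0. -0.  0.] yaw turn -0.001
```

carry_out(
  plan=[0.015,0,0.002,0,0,0,0.015,0,0,0,0,0,0.015,0,0,0,0,0,0.01,0,0,0,0,0,0.002,0,0,0,0,0],
)

```text
time_s: 23.0
ee_pos: [369.3, 290.3, 72.5]
eef_rot: [[-0.002, -0.072, -0.997], [-0.002, -0.997, 0.072], [-1.0, 0.002, 0.002]]
wrist_force: [-0.2, 0.2, 0.3]
grip_width: 60.0
```

carry_out(
  plan=[0,0,0,0,0,0,0,0,0,0,0,0,0,0,0,0,0,0,0,0,0,0,0,0,0,0,0,0,0,0],
  claw=0.02,
  squeeze=50,
)

```text
time_s: 23.42
ee_pos: [370.4, 291.4, 74.9]
eef_rot: [[0.001, -0.071, -0.997], [0.001, -0.997, 0.071], [-1.0, -0.001, -0.001]]
wrist_force: [-2.1, -2.1, 6.1]
grip_width: 34.7
```

carry_out(
  plan=[-0.004,0,0,0,0,0,-0.004,0,0,0,0,0,-0.004,0,0,0,0,0,0,0,0,0,0,0,0,0,0,0,0,0],
)

```text
time_s: 23.83
ee_pos: [370.3, 291.4, 87.2]
eef_rot: [[0.001, -0.071, -0.997], [0.001, -0.997, 0.071], [-1.0, -0.001, -0.001]]
wrist_force: [-0.5, -1.9, 6.3]
grip_width: 34.6
```

carry_out(
  plan=[-0.004,0,0,0,0,0,-0.002,0,0,0,0,0,0,0,0,0,0,0,0,0,0,0,0,0,0,0,0,0,0,0],
)

```text
time_s: 24.25
ee_pos: [370.2, 291.3, 91.1]
eef_rot: [[0.0, -0.072, -0.997], [0.0, -0.997, 0.072], [-1.0, -0.0, -0.0]]
wrist_force: [7.5, 1.8, -9.7]
grip_width: 34.4
```

carry_out(
  plan=[0,0,0,0,0,0,0,0,0,0,0,0,-0.015,0,0,0,0,0,-0.03,0,0,0,0,0,-0.03,0,0,0,0,0],
  claw=0.06,
)

```text
time_s: 24.67
ee_pos: [369.0, 290.3, 167.2]
eef_rot: [[-0.002, -0.072, -0.997], [-0.002, -0.997, 0.072], [-1.0, 0.003, 0.002]]
wrist_force: [0.2, 0.8, 0.1]
grip_width: 60.1
```

```bash
python3 - <<'E'
from h import *
rel([477.4,83.6,165],CY)
s=grab('wrist','w7')
tops(s,90,125,(300,450,220,350)); 
t=grab('top','t3');tops(t,90,125,(330,410,250,330),30);tops(t,85,98,(440,650,60,160),30); tops(t,68,80,(590,680,-20,80),30)
E
```

```text
t 24.67 pos [369.  290.3 167.2] F [0.2 0.8 0.1] w 60.1
 shift tool [mm] [   2.4  198.3 -123. ] | 233.4  rotvec to down: [ 0.  0. -0.] yaw turn -0.0
px [273.7 224.9] 2336 rect [371.7 291.7] [37.1 36.2] 79.9 circ [371.1 291.8] 19.1 zmed 115.7 cols [34.8 34.7 32.4]
px [236.4 194. ] 310 rect [569.  119.1] [49.5 48.8] 87.9 circ [570.3 119.3] 25.9 zmed 92.9 cols [46.2 45.6 44.6]
px [248.6 229.9] 55 rect [476.6  86. ] [20.4 17.8] 2.3 circ [476.9  85.6] 10.6 zmed 94.4 cols [58.8 59.4 57.4]
px [269.5 172.7] 274 rect [633.4  34.9] [36.2 55.8] 84.5 circ [633.3  34.6] 30.3 zmed 73.7 cols [119.9 117.2 114. ]
```

carry_out(
  plan=[0,0.033,-0.02,0,0,0,0,0.033,-0.02,0,0,0,0,0.033,-0.02,0,0,0,0,0.033,-0.021,0,0,0,0,0.033,-0.021,0,0,0],
)

```text
time_s: 25.18
ee_pos: [459.9, 117.7, 167.0]
eef_rot: [[-0.0, -0.071, -0.997], [0.001, -0.997, 0.071], [-1.0, -0.001, 0.0]]
wrist_force: [0.6, 0.6, 0.1]
grip_width: 60.2
```

carry_out(
  plan=[0,0.033,-0.021,0,0,0,0,0,0,0,0,0,0.01,0,0,0,0,0,0.02,0,0,0,0,0,0.01,0,0,0,0,0],
)

```text
time_s: 25.6
ee_pos: [477.3, 84.4, 125.1]
eef_rot: [[-0.002, -0.073, -0.997], [0.0, -0.997, 0.073], [-1.0, -0.0, 0.002]]
wrist_force: [-0.6, -0.5, -0.1]
grip_width: 59.8
```

```bash
python3 - <<'E'
from h import *
rel([477.4,83.5,60],CY)
E
```

```text
t 25.6 pos [477.3  84.4 125.1] F [-0.6 -0.5 -0.1] w 59.8
 shift tool [mm] [65.1  0.9 -0.3] | 65.1  rotvec to down: [0. 0. 0.] yaw turn -0.002
```

carry_out(
  plan=[0.015,0.001,0,0,0,0,0.02,0,0,0,0,0,0.015,0,0,0,0,0,0.01,0,0,0,0,0,0.002,0,0,0,0,0],
)

```text
time_s: 26.02
ee_pos: [476.6, 83.4, 62.9]
eef_rot: [[-0.004, -0.072, -0.997], [-0.001, -0.997, 0.072], [-1.0, 0.001, 0.004]]
wrist_force: [-0.3, -0.3, -0.1]
grip_width: 60.3
```

carry_out(
  plan=[0,0,0,0,0,0,0,0,0,0,0,0,0,0,0,0,0,0,0,0,0,0,0,0,0,0,0,0,0,0],
  claw=0.0,
  squeeze=40,
)

```text
time_s: 26.43
ee_pos: [478.9, 84.0, 65.9]
eef_rot: [[0.002, -0.071, -0.997], [0.001, -0.997, 0.071], [-1.0, -0.001, -0.002]]
wrist_force: [-0.4, 0.3, 5.8]
grip_width: 20.9
```

```bash
python3 - <<'E'
from h import *
H=np.array([477.3,83.5,63]); rel(H+180*CY+80*CX,CY)
p=np.array(state()['ee_pos']);print(H+180*CY+80*CX, (H+180*CY+80*CX-p)@CX,(H+180*CY+80*CX-p)@CY)
E
```

```text
t 26.43 pos [478.9  84.   65.9] F [-0.4  0.3  5.8] w 20.9
 shift tool [mm] [   3.1 -179.4  -78.4] | 195.8  rotvec to down: [ 0. -0.  0.] yaw turn 0.0
[570.  257.3  63. ] 78.41906751843572 179.37055191768667
```

```bash
python3 - <<'E'
from h import *
print(np.round(state()['qpos'],3))
s=load('side0'); cv2.imwrite('pics/c2.png',cv2.resize(s['image'][0:160,60:360,::-1],None,fx=2.6,fy=2.6,interpolation=cv2.INTER_CUBIC))
E
```

```text
[ 0.5  0.2 -0.3  0.  -1.   1. ]
```

View pics/c2.png

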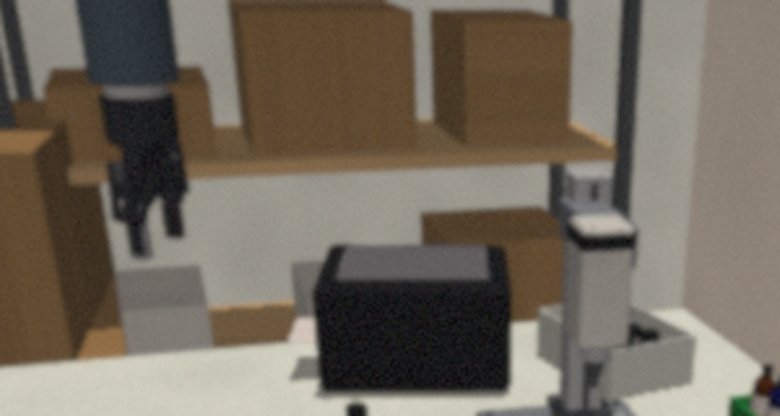

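carry_out(
  plan=[0,0,0,0,0,0,0,0,0,0,0,0,0,0,-0.002,0,0.1,0,0,0,-0.002,0,0.1,0,0,0,0,0,0,0],
  claw=0.035,
)

```text
time_s: 26.85
ee_pos: [474.4, 79.6, 60.2]
eef_rot: [[0.192, -0.072, -0.979], [-0.019, -0.997, 0.07], [-0.981, 0.005, -0.192]]
wrist_force: [-1.8, -2.5, -2.5]
grip_width: 35.1
```

carry_out(
  plan=[0,0,0,0,0,0,0,0,0,0,0,0,0,0,0,0,0,0,0,0,0,0,0,0,0,0,0,0,0,0],
)

```text
time_s: 27.27
ee_pos: [483.4, 84.0, 65.4]
eef_rot: [[0.199, -0.072, -0.977], [-0.014, -0.997, 0.071], [-0.98, -0.001, -0.199]]
wrist_force: [-0.7, -0.6, 0.4]
grip_width: 34.8
```

carry_out(
  plan=[0,0,0,0,0,0,0,0,0,0,0,0,0,0,0,0,0,0,0,0,0,0,0,0,0,0,0,0,0,0],
  claw=0.0,
)

```text
time_s: 27.68
ee_pos: [482.8, 83.8, 65.3]
eef_rot: [[0.199, -0.072, -0.977], [-0.014, -0.997, 0.07], [-0.98, -0.0, -0.2]]
wrist_force: [2.1, -0.3, 0.6]
grip_width: 20.9
```

```bash
python3 - <<'E'
from h import *
st=state();p=np.array(st['ee_pos']);rel(p+180*CY+80*CX,CY)
M=np.array(st['eef_rot']);np.set_printoptions(precision=3,suppress=True);print('CX',M.T@CX,'CY',M.T@CY,'up',M.T@[0,0,1])
t=grab('top','t4');np.set_printoptions(precision=1,suppress=True);tops(t,85,98,(440,650,60,160),30)
E
```

```text
t 27.68 pos [482.8  83.8  65.3] F [ 2.1 -0.3  0.6] w 20.9
 shift tool [mm] [  16.1 -180.   -78.4] | 197.0  rotvec to down: [ 0.  -0.2  0. ] yaw turn -0.0
CX [ 0.2  -0.   -0.98] CY [ 0. -1.  0.] up [-0.98 -0.   -0.2 ]
px [236.3 194. ] 310 rect [569. 119.] [49.2 48.9] 1.1 circ [569.7 119.9] 25.7 zmed 92.8 cols [44.5 43.7 42.9]
```

carry_out(
  plan=[0.0005,-0.006,-0.0025,0,0,0,0.001,-0.012,-0.005,0,0,0,0.001,-0.012,-0.005,0,0,0,0.001,-0.012,-0.005,0,0,0,0.001,-0.012,-0.005,0,0,0],
)

```text
time_s: 28.15
ee_pos: [508.6, 135.4, 65.2]
eef_rot: [[0.197, -0.072, -0.978], [-0.016, -0.997, 0.071], [-0.98, 0.002, -0.198]]
wrist_force: [-2.8, -2.9, 6.1]
grip_width: 21.1
```

carry_out(
  plan=[0.001,-0.012,-0.005,0,0,0,0.001,-0.012,-0.005,0,0,0,0.001,-0.012,-0.005,0,0,0,0.001,-0.012,-0.005,0,0,0,0.001,-0.012,-0.005,0,0,0],
)

```text
time_s: 28.57
ee_pos: [538.4, 193.4, 65.3]
eef_rot: [[0.197, -0.072, -0.978], [-0.016, -0.997, 0.071], [-0.98, 0.002, -0.198]]
wrist_force: [-3.0, -2.6, 6.2]
grip_width: 20.9
```

```bash
python3 - <<'E'
from h import *
rel(np.array([482.8,83.8,65.3])+180*CY+80*CX,CY)
E
```

```text
t 28.57 pos [538.4 193.4  65.3] F [-3.  -2.6  6.2] w 20.9
 shift tool [mm] [  6.3 -66.7 -31.7] | 74.1  rotvec to down: [ 0.  -0.2 -0. ] yaw turn -0.0
```

carry_out(
  plan=[0.001,-0.009,-0.0045,0,0,0,0.001,-0.009,-0.0045,0,0,0,0.001,-0.009,-0.0045,0,0,0,0.001,-0.009,-0.0045,0,0,0,0.001,-0.009,-0.0045,0,0,0],
)

```text
time_s: 28.98
ee_pos: [565.0, 236.8, 65.3]
eef_rot: [[0.198, -0.072, -0.978], [-0.015, -0.997, 0.07], [-0.98, 0.001, -0.199]]
wrist_force: [-2.7, -3.1, 7.8]
grip_width: 21.1
```

carry_out(
  plan=[0.0007,-0.01,-0.0045,0,0,0,0.0005,-0.008,-0.0035,0,0,0,0,-0.003,-0.001,0,0,0,0,0,0,0,0,0,0,0,0,0,0,0],
)

```text
time_s: 29.4
ee_pos: [575.8, 258.0, 65.4]
eef_rot: [[0.199, -0.071, -0.977], [-0.013, -0.997, 0.07], [-0.98, -0.001, -0.199]]
wrist_force: [1.7, 2.3, 1.1]
grip_width: 20.7
```

```bash
python3 - <<'E'
from h import *
rel(np.array([482.8,83.8,65.3])+180*CY+80*CX,CY)
s=grab('side','s1'); cv2.imwrite('pics/c3.png',cv2.resize(s['image'][60:260,200:380,::-1],None,fx=2.9,fy=2.9,interpolation=cv2.INTER_CUBIC))
E
```

```text
t 29.4 pos [575.8 258.   65.4] F [1.7 2.3 1.1] w 20.7
 shift tool [mm] [-0.   0.4  0.3] | 0.5  rotvec to down: [ 0.  -0.2  0. ] yaw turn 0.0
```

View pics/c3.png

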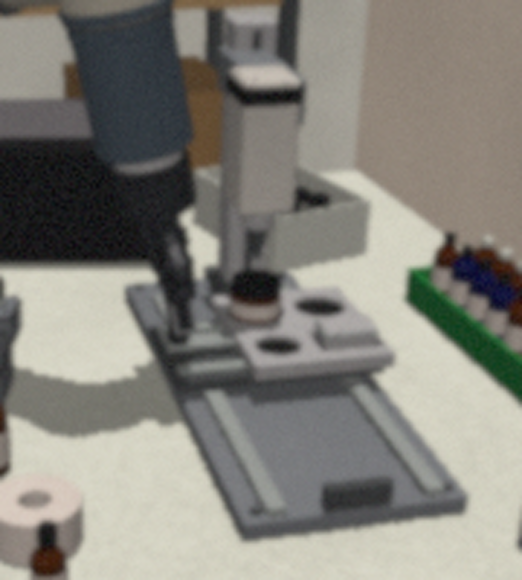

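```bash
python3 - <<'E'
from h import *
s=load('s1'); print(proj(s,[[662.6,290.8,115],[662.6,290.8,93],[662.6,290.8,170]])); tops(s,86,98,(600,720,240,340),20)
r=s['image'][125:175,265:315].astype(int).sum(2)
C=cloud(s);print('nozzle');tops(s,112,160,(620,710,240,340),5)
tops(s,113,128,(620,710,240,340),3)
E
```

```text
[[288.  149.4]
 [287.6 156.4]
 [288.8 131.3]]
px [288.1 157. ] 136 rect [663.2 289.1] [51.  47.4] 71.4 circ [665.2 288.8] 27.4 zmed 94.6 cols [30.5 30.6 30.9]
nozzle
px [288.4 140.7] 73 rect [659.2 283.6] [19.5 31.4] 57.0 circ [660.3 285.4] 15.8 zmed 146.1 cols [76.3 75.7 75.1]
px [288. 147.] 9 rect [661.8 289.2] [8.3 6. ] 66.9 circ [661.8 289.2] 5.1 zmed 124.3 cols [64.8 65.1 65.1]
```

carry_out(
  plan=[0,0,0,0,0,0,0,0,0,0,0,0,0,0,0,0,0,0,0,0,0,0,0,0,0,0,0,0,0,0],
)

```text
time_s: 29.87
ee_pos: [575.6, 257.3, 65.3]
eef_rot: [[0.198, -0.072, -0.977], [-0.014, -0.997, 0.07], [-0.98, -0.0, -0.199]]
wrist_force: [1.6, 1.0, 0.0]
grip_width: 20.8
```

carry_out(
  plan=[0,0,0,0,0,0,0,0,0,0,0,0,0,0,0,0,0,0,0,0,0,0,0,0,0,0,0,0,0,0],
)

```text
time_s: 30.28
ee_pos: [575.6, 257.3, 65.4]
eef_rot: [[0.198, -0.072, -0.978], [-0.014, -0.997, 0.07], [-0.98, -0.0, -0.199]]
wrist_force: [0.9, 2.1, 0.9]
grip_width: 20.9
```

carry_out(
  plan=[0,0,0,0,0,0,0,0,0,0,0,0,0,0,0,0,0,0,0,0,0,0,0,0,0,0,0,0,0,0],
)

```text
time_s: 30.7
ee_pos: [575.6, 257.3, 65.3]
eef_rot: [[0.198, -0.072, -0.978], [-0.014, -0.997, 0.07], [-0.98, -0.0, -0.199]]
wrist_force: [1.8, 0.9, 0.5]
grip_width: 21.2
```

carry_out(
  plan=[-0.0007,-0.004,0.0034,0,0,0,-0.0014,-0.008,0.0069,0,0,0,-0.0014,-0.008,0.0069,0,0,0,-0.0014,-0.008,0.0069,0,0,0,-0.0014,-0.008,0.0069,0,0,0],
)

```text
time_s: 31.12
ee_pos: [545.8, 295.6, 65.3]
eef_rot: [[0.198, -0.072, -0.978], [-0.015, -0.997, 0.07], [-0.98, 0.001, -0.198]]
wrist_force: [2.4, -2.4, 2.3]
grip_width: 20.8
```

carry_out(
  plan=[-0.0014,-0.008,0.0069,0,0,0,-0.0014,-0.008,0.0069,0,0,0,-0.0014,-0.008,0.0069,0,0,0,-0.0014,-0.008,0.0069,0,0,0,-0.0007,-0.004,0.0034,0,0,0],
)

```text
time_s: 31.53
ee_pos: [516.6, 335.1, 65.3]
eef_rot: [[0.198, -0.071, -0.978], [-0.014, -0.997, 0.069], [-0.98, -0.0, -0.199]]
wrist_force: [2.7, -3.1, 2.5]
grip_width: 20.9
```

```bash
python3 - <<'E'
from h import *
rel(np.array([482.8,83.8,65.3])+260*CY+10*CX,CY)
E
```

```text
t 31.53 pos [516.6 335.1  65.3] F [ 2.7 -3.1  2.5] w 20.9
 shift tool [mm] [-1.1 -6.9  5.6] | 9.0  rotvec to down: [ 0.  -0.2  0. ] yaw turn 0.001
```

carry_out(
  plan=[-0.001,-0.005,0.004,0,0,0,0,-0.002,0.0015,0,0,0,0,0,0,0,0,0,0,0,0,0,0,0,0,0,0,0,0,0],
)

```text
time_s: 31.95
ee_pos: [512.4, 341.8, 65.3]
eef_rot: [[0.198, -0.072, -0.978], [-0.013, -0.997, 0.07], [-0.98, -0.001, -0.199]]
wrist_force: [-0.8, 1.5, 3.4]
grip_width: 20.9
```

```bash
python3 - <<'E'
from h import *
rel(np.array([482.8,83.8,65.3])+260*CY+10*CX,CY)
s=grab('side','s2');print('tin');tops(s,68,78,(620,720,240,340),20);print('jar');tops(s,86,98,(560,720,240,440),20)
print('noz');tops(s,113,128,(620,710,240,340),3)
E
```

```text
t 31.95 pos [512.4 341.8  65.3] F [-0.8  1.5  3.4] w 20.9
 shift tool [mm] [-0.2 -0.6  1.1] | 1.2  rotvec to down: [ 0.  -0.2  0. ] yaw turn -0.0
tin
px [287.9 163.2] 129 rect [663.5 287.8] [37.5 56.7] 79.7 circ [663.7 289.2] 30.7 zmed 75.2 cols [104.2 102.8 101.7]
jar
px [280.9 140.4] 31 rect [689.8 428.1] [21.5 24.5] 3.4 circ [690.5 427.6] 15.2 zmed 91.2 cols [96.1 94.3 93.6]
px [259.1 148.8] 131 rect [599.7 371.2] [49.  49.6] 83.8 circ [602.7 370.9] 28.6 zmed 94.8 cols [43.9 43.3 42.7]
noz
px [288. 147.] 9 rect [661.4 288.2] [4.9 6. ] 65.6 circ [661.2 288.3] 3.7 zmed 123.4 cols [64.4 63.9 64.4]
```

carry_out(
  plan=[0,-0.0005,0.001,0,0,0,0,0,0,0,0,0,0,0,0,0,0,0,0,0,0,0,0,0,0,0,0,0,0,0],
)

```text
time_s: 32.42
ee_pos: [512.0, 341.6, 65.3]
eef_rot: [[0.199, -0.072, -0.977], [-0.014, -0.997, 0.07], [-0.98, -0.0, -0.199]]
wrist_force: [1.6, -0.4, 3.3]
grip_width: 20.5
```

carry_out(
  plan=[0,0,0,0,0,0,0,0,0,0,0,0,0,0,0,0,0,0,0,0,0,0,0,0,0,0,0,0,0,0],
)

```text
time_s: 32.83
ee_pos: [511.8, 341.6, 65.3]
eef_rot: [[0.199, -0.072, -0.977], [-0.014, -0.997, 0.07], [-0.98, -0.0, -0.199]]
wrist_force: [1.9, -0.4, 5.1]
grip_width: 21.1
```

carry_out(
  plan=[0,0,0,0,0,0,0,0,0,0,0,0,0,0,0,0,0,0,0,0,0,0,0,0,0,0,0,0,0,0],
)

```text
time_s: 33.25
ee_pos: [511.7, 341.6, 65.3]
eef_rot: [[0.199, -0.072, -0.977], [-0.014, -0.997, 0.07], [-0.98, -0.0, -0.199]]
wrist_force: [2.2, -1.1, 4.7]
grip_width: 20.7
```

carry_out(
  plan=[0,0.006,0,0,0,0,0,0.014,0,0,0,0,0,0.014,0,0,0,0,0,0.014,0,0,0,0,0,0.014,0,0,0,0],
)

```text
time_s: 33.67
ee_pos: [507.2, 279.0, 65.3]
eef_rot: [[0.199, -0.071, -0.977], [-0.013, -0.997, 0.07], [-0.98, -0.001, -0.199]]
wrist_force: [1.8, 2.9, 5.1]
grip_width: 20.7
```

carry_out(
  plan=[0,0.014,0,0,0,0,0,0.014,0,0,0,0,0,0.014,0,0,0,0,0,0.014,0,0,0,0,0,0.014,0,0,0,0],
)

```text
time_s: 34.08
ee_pos: [502.1, 208.6, 65.3]
eef_rot: [[0.199, -0.072, -0.977], [-0.014, -0.997, 0.07], [-0.98, -0.0, -0.199]]
wrist_force: [2.3, 3.1, 5.0]
grip_width: 21.2
```

carry_out(
  plan=[0,0.014,0,0,0,0,0,0.014,0,0,0,0,0,0.014,0,0,0,0,0,0.014,0,0,0,0,0,0.014,0,0,0,0],
)

```text
time_s: 34.5
ee_pos: [497.0, 138.9, 65.3]
eef_rot: [[0.199, -0.072, -0.977], [-0.014, -0.997, 0.071], [-0.98, -0.001, -0.199]]
wrist_force: [2.5, 3.8, 3.9]
grip_width: 20.7
```

carry_out(
  plan=[0,0.014,0,0,0,0,0,0.014,0,0,0,0,0,0.014,0,0,0,0,0,0.008,0,0,0,0,0,0,0,0,0,0],
)

```text
time_s: 34.92
ee_pos: [492.6, 87.3, 65.2]
eef_rot: [[0.197, -0.074, -0.978], [-0.016, -0.997, 0.072], [-0.98, 0.002, -0.198]]
wrist_force: [0.7, -1.5, 8.9]
grip_width: 20.4
```

```bash
python3 - <<'E'
from h import *
rel(np.array([482.8,83.8,65.3])+0*CY+10*CX,CY)
E
```

```text
t 34.92 pos [492.6  87.3  65.2] F [ 0.7 -1.5  8.9] w 20.4
 shift tool [mm] [-0.   4.2 -0.5] | 4.2  rotvec to down: [ 0.  -0.2 -0. ] yaw turn -0.002
```

carry_out(
  plan=[0,0.003,0,0,0,0,0,0.001,0,0,0,0,0,0,0,0,0,0,0,0,0,0,0,0,0,0,0,0,0,0],
)

```text
time_s: 35.33
ee_pos: [492.5, 84.6, 65.2]
eef_rot: [[0.197, -0.073, -0.978], [-0.016, -0.997, 0.071], [-0.98, 0.001, -0.198]]
wrist_force: [0.7, -1.0, 8.9]
grip_width: 21.0
```

carry_out(
  plan=[0,0,0,0,0,0,0,0,0,0,0,0,0,0,0,0,0,0,-0.01,0,0,0,0,0,-0.03,0,0,0,0,0],
  claw=0.06,
)

```text
time_s: 35.75
ee_pos: [481.5, 84.5, 99.6]
eef_rot: [[0.188, -0.074, -0.979], [-0.02, -0.997, 0.071], [-0.982, 0.006, -0.189]]
wrist_force: [0.2, 0.5, 0.6]
grip_width: 60.1
```

carry_out(
  plan=[-0.03,0,0,0,0,0,-0.03,0,0,0,-0.1,0,0,-0.02,0,0,-0.1,0,0,-0.033,0.022,0,0,0,0,-0.033,0.022,0,0,0],
)

```text
time_s: 36.17
ee_pos: [437.2, 176.2, 157.3]
eef_rot: [[0.006, -0.079, -0.997], [-0.004, -0.997, 0.079], [-1.0, 0.004, -0.006]]
wrist_force: [0.2, 0.8, -0.9]
grip_width: 59.9
```

carry_out(
  plan=[0,-0.033,0.022,0,0,0,0,-0.033,0.022,0,0,0,0,-0.03,0.022,0,0,0,0,0,0,0,0,0,0,0,0,0,0,0],
  claw=0.0,
)

```text
time_s: 36.58
ee_pos: [376.1, 277.3, 157.4]
eef_rot: [[0.008, -0.07, -0.998], [-0.004, -0.998, 0.07], [-1.0, 0.003, -0.009]]
wrist_force: [0.5, 0.3, 0.3]
grip_width: 0.8
```

```bash
python3 - <<'E'
from h import *
rel([370.3,291.5,125],CY)
t=grab('top','t5');tops(t,85,98,(440,650,60,160),30); tops(t,68,80,(590,700,-20,80),30)
E
```

```text
t 36.58 pos [376.1 277.3 157.4] F [0.5 0.3 0.3] w 0.8
 shift tool [mm] [ 32.3 -13.8   7.1] | 35.9  rotvec to down: [ 0. -0. -0.] yaw turn 0.002
px [235.8 190.4] 313 rect [579.2 121.7] [49.2 49.9] 89.7 circ [579.7 121.2] 25.6 zmed 92.8 cols [46.  45.4 44.4]
px [248.2 226. ] 60 rect [486.7  87.4] [20.7 20. ] 65.8 circ [487.1  87.2] 10.8 zmed 94.9 cols [60.2 60.5 58.5]
px [269. 169.] 273 rect [643.1  36.2] [36.  57.4] 84.9 circ [643.1  36.1] 30.8 zmed 73.3 cols [120.1 117.4 114.2]
```

carry_out(
  plan=[0,-0.014,0.007,0,0,0,0.015,0,0,0,0,0,0.015,0,0,0,0,0,0.003,0,0,0,0,0,0,0,0,0,0,0],
)

```text
time_s: 37.05
ee_pos: [372.1, 289.3, 124.2]
eef_rot: [[0.008, -0.075, -0.997], [-0.005, -0.997, 0.075], [-1.0, 0.004, -0.009]]
wrist_force: [-1.1, -0.4, 0.5]
grip_width: -0.0
```

carry_out(
  plan=[0.004,0,0,0,0,0,0.004,0,0,0,0,0,0.004,0,0,0,0,0,0.003,0,0,0,0,0,0,0,0,0,0,0],
)

```text
time_s: 37.47
ee_pos: [372.8, 291.3, 110.7]
eef_rot: [[0.011, -0.073, -0.997], [-0.001, -0.997, 0.073], [-1.0, 0.001, -0.011]]
wrist_force: [-0.3, -1.3, 2.7]
grip_width: 0.4
```

carry_out(
  plan=[0.003,0,0,0,0,0,0.003,0,0,0,0,0,0.003,0,0,0,0,0,0,0,0,0,0,0,0,0,0,0,0,0],
)

```text
time_s: 37.88
ee_pos: [372.3, 290.9, 100.9]
eef_rot: [[0.01, -0.073, -0.997], [-0.003, -0.997, 0.073], [-1.0, 0.002, -0.01]]
wrist_force: [0.5, -0.3, -0.3]
grip_width: -0.3
```

Push a little harder to confirm bottoming, then rise.

carry_out(
  plan=[0.002,0,0,0,0,0,0.002,0,0,0,0,0,0,0,0,0,0,0,0,0,0,0,0,0,0,0,0,0,0,0],
)

```text
time_s: 38.3
ee_pos: [372.8, 291.4, 99.9]
eef_rot: [[0.012, -0.072, -0.997], [-0.001, -0.997, 0.072], [-1.0, -0.0, -0.012]]
wrist_force: [-8.1, -4.3, 18.3]
grip_width: -0.1
```

carry_out(
  plan=[-0.02,0,0,0,0,0,-0.03,0,0,0,0,0,-0.02,0,0,0,0,0,0,0.02,0,0,0,0,0,0.02,0,0,0,0],
  claw=0.085,
)

```text
time_s: 38.72
ee_pos: [369.4, 252.2, 168.7]
eef_rot: [[0.012, -0.072, -0.997], [0.001, -0.997, 0.072], [-1.0, -0.002, -0.012]]
wrist_force: [0.2, 0.0, -1.0]
grip_width: 60.3
```

```bash
python3 - <<'E'
from h import *
rel([580,116.5,165],CY)
s=grab('wrist','w8')
tops(s,90,125,(300,450,220,350)); 
t=grab('top','t6');tops(t,85,125,(300,650,60,360),30); tops(t,68,80,(590,700,-20,80),30)
E
```

```text
t 38.72 pos [369.4 252.2 168.7] F [ 0.2  0.  -1. ] w 60.3
 shift tool [mm] [   6.2  120.3 -219.7] | 250.6  rotvec to down: [ 0. -0.  0.] yaw turn -0.0
px [225.2 224.3] 1769 rect [371.7 291.7] [37.3 35.5] 80.3 circ [371.  291.8] 19.2 zmed 99.8 cols [42.6 42.5 40.2]
px [235.9 190.4] 311 rect [579.3 120.9] [49.4 49.5] 46.7 circ [579.4 120.8] 26.0 zmed 93.0 cols [46.1 45.5 44.6]
px [248.2 226. ] 61 rect [486.9  87.6] [20.2 19.6] 63.4 circ [487.1  87.2] 10.8 zmed 94.9 cols [60.  60.4 58.5]
px [220.4 274.7] 44 rect [364.7 153.6] [16.8 16.3] 63.6 circ [364.3 153.9] 9.1 zmed 89.3 cols [125.4 125.  123.6]
px [268.8 169. ] 272 rect [643.1  36.3] [35.9 55.7] 85.8 circ [643.4  36.1] 30.8 zmed 73.6 cols [120.9 118.2 115. ]
```

carry_out(
  plan=[0,0.014,-0.02,0,-0.011,0,0,0.015,-0.03,0,0,0,0,0.015,-0.03,0,0,0,0,0.015,-0.03,0,0,0,0,0.015,-0.03,0,0,0],
)

```text
time_s: 39.23
ee_pos: [504.5, 166.7, 167.5]
eef_rot: [[-0.0, -0.073, -0.997], [-0.001, -0.997, 0.073], [-1.0, 0.001, 0.0]]
wrist_force: [0.5, 1.4, -0.3]
grip_width: 84.7
```

carry_out(
  plan=[0,0.015,-0.03,0,0,0,0,0.015,-0.03,0,0,0,0,0.014,-0.02,0,0,0,0.02,0,0,0,0,0,0.02,0,0,0,0,0],
)

```text
time_s: 39.65
ee_pos: [581.7, 117.0, 127.3]
eef_rot: [[0.002, -0.075, -0.997], [-0.0, -0.997, 0.075], [-1.0, 0.0, -0.002]]
wrist_force: [-0.3, -0.1, -0.5]
grip_width: 85.1
```

carry_out(
  plan=[0.005,0,0,0,0,0,0,0,0,0,0,0,0,0,0,0,0,0,0,0,0,0,0,0,0,0,0,0,0,0],
)

```text
time_s: 40.07
ee_pos: [580.3, 118.2, 124.2]
eef_rot: [[0.002, -0.072, -0.997], [-0.0, -0.997, 0.072], [-1.0, 0.0, -0.002]]
wrist_force: [-0.6, 1.2, -0.2]
grip_width: 84.9
```

```bash
python3 - <<'E'
from h import *
rel([579.9,118.5,60],CY)
E
```

```text
t 40.07 pos [580.3 118.2 124.2] F [-0.6  1.2 -0.2] w 84.9
 shift tool [mm] [64.2 -0.3  0.6] | 64.2  rotvec to down: [ 0. -0. -0.] yaw turn -0.001
```

carry_out(
  plan=[0.02,0,0,0,0,0,0.02,0,0,0,0,0,0.015,0,0,0,0,0,0.006,0,0,0,0,0,0.003,0,0,0,0,0],
)

```text
time_s: 40.48
ee_pos: [579.4, 117.6, 58.5]
eef_rot: [[-0.001, -0.073, -0.997], [-0.002, -0.997, 0.073], [-1.0, 0.002, 0.001]]
wrist_force: [-0.5, 0.7, -0.4]
grip_width: 85.2
```

carry_out(
  plan=[0,0,0,0,0,0,0,0,0,0,0,0,0,0,0,0,0,0,0,0,0,0,0,0,0,0,0,0,0,0],
  claw=0.03,
  squeeze=30,
)

```text
time_s: 40.9
ee_pos: [580.6, 117.9, 60.2]
eef_rot: [[0.002, -0.073, -0.997], [-0.0, -0.997, 0.073], [-1.0, 0.0, -0.002]]
wrist_force: [-1.2, 0.2, 6.5]
grip_width: 50.8
```

carry_out(
  plan=[0,0,0,0,0,0,-0.02,0,0,0,0,0,-0.03,0,0,0,0,0,-0.03,0,0,0,0,0,0,0,0,0,0,0],
)

```text
time_s: 41.32
ee_pos: [583.0, 118.2, 145.3]
eef_rot: [[0.01, -0.072, -0.997], [0.001, -0.997, 0.072], [-1.0, -0.002, -0.01]]
wrist_force: [1.9, 0.4, -0.9]
grip_width: 51.1
```

carry_out(
  plan=[0,0.02,0.003,0,0,0,0,0.034,0.006,0,0,0,0,0.034,0.006,0,0,0,0,0.034,0.006,0,0,0,0,0.034,0.006,0,0,0],
)

```text
time_s: 41.73
ee_pos: [540.3, -37.2, 138.5]
eef_rot: [[-0.001, -0.073, -0.997], [-0.001, -0.997, 0.073], [-1.0, 0.001, 0.001]]
wrist_force: [0.3, -1.0, -1.4]
grip_width: 51.5
```

carry_out(
  plan=[0,0.034,0.006,0,0,0,0,0.034,0.006,0,0,0,0,0.034,0.006,0,0,0,0,0.034,0.006,0,0,0,0,0.034,0.006,0,0,0],
)

```text
time_s: 42.15
ee_pos: [498.0, -204.7, 138.8]
eef_rot: [[-0.001, -0.073, -0.997], [-0.001, -0.997, 0.073], [-1.0, 0.001, 0.001]]
wrist_force: [0.6, -0.3, -1.4]
grip_width: 51.1
```

carry_out(
  plan=[0,0.034,0.006,0,0,0,0,0.034,0.006,0,0,0,0,0.034,0.006,0,0,0,0,0.034,0.006,0,0,0,0,0.034,0.006,0,0,0],
)

```text
time_s: 42.57
ee_pos: [455.7, -372.1, 138.9]
eef_rot: [[-0.001, -0.073, -0.997], [-0.001, -0.997, 0.073], [-1.0, 0.001, 0.001]]
wrist_force: [0.3, 0.1, -1.6]
grip_width: 51.2
```

carry_out(
  plan=[0,0,0,0,0,0,0,0,0,0,0,0,0,0,0,0,0,0,0,0,0,0,0,0,0,0,0,0,0,0],
)

```text
time_s: 42.98
ee_pos: [457.1, -369.7, 139.4]
eef_rot: [[-0.0, -0.072, -0.997], [-0.001, -0.997, 0.072], [-1.0, 0.001, 0.0]]
wrist_force: [1.1, -0.3, -1.9]
grip_width: 50.9
```

```bash
python3 - <<'E'
from h import *
rel([455,-371.5,18],CY)
s=grab('wrist','w9'); C=cloud(s)
tops(s,38,46,(300,700,-520,-220),200); print('floor'); tops(s,5,11,(390,600,-470,-280),200)
E
```

```text
t 42.98 pos [ 457.1 -369.7  139.4] F [ 1.1 -0.3 -1.9] w 50.9
 shift tool [mm] [121.4   1.8   1.9] | 121.4  rotvec to down: [ 0.  0. -0.] yaw turn -0.0
px [159.6 108.6] 4571 rect [ 501.1 -323.2] [240.4 105.4] 0.3 circ [ 501.3 -316. ] 127.7 zmed 42.0 cols [158.6 131.3  96.4]
px [392.5 144.2] 3592 rect [ 496.2 -459.6] [ 37.  226.3] 87.9 circ [ 496.3 -456.4] 113.1 zmed 42.1 cols [180.7 152.  114.3]
floor
px [275.8 136.4] 43666 rect [ 495.5 -373. ] [210. 186.] 0.3 circ [ 495.6 -372.7] 139.2 zmed 8.2 cols [178.3 148.1 107.1]
```

View pics/w9.png

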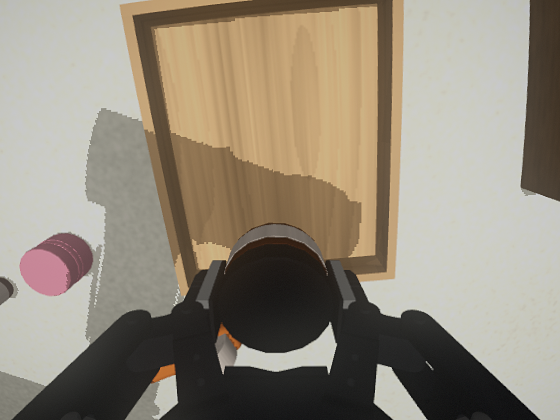

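carry_out(
  plan=[0.03,0.002,0,0,0,0,0.03,0,0,0,0,0,0.03,0,0,0,0,0,0.015,0,0,0,0,0,0.005,0,0,0,0,0],
)

```text
time_s: 43.45
ee_pos: [454.9, -370.9, 26.2]
eef_rot: [[-0.005, -0.072, -0.997], [0.002, -0.997, 0.072], [-1.0, -0.002, 0.006]]
wrist_force: [-0.0, 0.8, -1.6]
grip_width: 51.2
```

carry_out(
  plan=[0.004,0,0,0,0,0,0.002,0,0,0,0,0,0,0,0,0,0,0,0,0,0,0,0,0,0,0,0,0,0,0],
)

```text
time_s: 43.87
ee_pos: [457.2, -373.2, 24.5]
eef_rot: [[0.001, -0.073, -0.997], [-0.002, -0.997, 0.073], [-1.0, 0.002, -0.002]]
wrist_force: [0.4, 0.5, -2.2]
grip_width: 51.5
```

carry_out(
  plan=[0.003,0,0,0,0,0,0.003,0,0,0,0,0,0.001,0,0,0,0,0,0,0,0,0,0,0,0,0,0,0,0,0],
)

```text
time_s: 44.28
ee_pos: [456.4, -372.8, 16.3]
eef_rot: [[-0.001, -0.073, -0.997], [-0.001, -0.997, 0.073], [-1.0, 0.001, 0.001]]
wrist_force: [0.2, 0.8, 0.2]
grip_width: 51.2
```

carry_out(
  plan=[0,0,0,0,0,0,0,0,0,0,0,0,0,0,0,0,0,0,0,0,0,0,0,0,0,0,0,0,0,0],
)

```text
time_s: 44.7
ee_pos: [456.4, -372.8, 16.4]
eef_rot: [[-0.001, -0.073, -0.997], [-0.001, -0.997, 0.073], [-1.0, 0.001, 0.001]]
wrist_force: [-0.1, 1.1, 0.3]
grip_width: 51.2
```

carry_out(
  plan=[0,0,0,0,0,0,0,0,0,0,0,0,0,0,0,0,0,0,-0.02,0,0,0,0,0,-0.03,0,0,0,0,0],
  claw=0.08,
)

```text
time_s: 45.12
ee_pos: [454.5, -371.6, 63.9]
eef_rot: [[-0.006, -0.074, -0.997], [0.002, -0.997, 0.074], [-1.0, -0.002, 0.006]]
wrist_force: [1.0, -0.4, 1.1]
grip_width: 79.9
```

carry_out(
  plan=[-0.03,0,0,0,0,0,-0.04,0,0,0,0,0,-0.01,-0.01,0,0,0,0,0,-0.03,0,0,0,0,0,-0.034,0,0,0,0],
)

```text
time_s: 45.53
ee_pos: [462.6, -299.3, 147.4]
eef_rot: [[0.003, -0.076, -0.997], [-0.002, -0.997, 0.076], [-1.0, 0.002, -0.003]]
wrist_force: [1.1, -0.0, -1.1]
grip_width: 80.2
```

```bash
python3 - <<'E'
from h import *
rel([643.7,34,145],CY)
t=grab('top','t7');print('oil');tops(t,100,180,(560,800,-330,-150),20)
tops(t,40,55,(400,520,-420,-330),30);tops(t,68,80,(590,700,-20,80),30)
E
```

```text
t 45.53 pos [ 462.6 -299.3  147.4] F [ 1.1 -0.  -1.1] w 80.2
 shift tool [mm] [   2.1 -346.  -155.4] | 379.3  rotvec to down: [ 0. -0. -0.] yaw turn -0.004
oil
px [374.6 128.4] 385 rect [ 736.6 -233.6] [58.  44.2] 52.0 circ [ 737.6 -234.3] 29.1 zmed 126.6 cols [104.6  90.2  69.1]
px [426.3 247.8] 32 rect [ 439.1 -382.3] [17.7 15.4] 87.5 circ [ 439.8 -381.2] 10.5 zmed 48.9 cols [60.7 54.2 45.6]
px [268.8 169.1] 276 rect [642.9  36.4] [36.2 56.4] 85.5 circ [642.8  36.4] 30.5 zmed 73.4 cols [120.2 117.6 114.3]
```

carry_out(
  plan=[0,-0.03,-0.01,0,0,0,0,-0.034,-0.014,0,0,0,0,-0.034,-0.014,0,0,0,0,-0.034,-0.014,0,0,0,0,-0.034,-0.014,0,0,0],
  claw=0.06,
)

```text
time_s: 46.0
ee_pos: [540.5, -136.5, 146.3]
eef_rot: [[0.0, -0.073, -0.997], [-0.001, -0.997, 0.073], [-1.0, 0.001, -0.001]]
wrist_force: [-0.1, -0.4, -0.3]
grip_width: 60.2
```

carry_out(
  plan=[0,-0.034,-0.015,0,0,0,0,-0.034,-0.015,0,0,0,0,-0.034,-0.015,0,0,0,0,-0.034,-0.015,0,0,0,0,-0.034,-0.015,0,0,0],
)

```text
time_s: 46.42
ee_pos: [627.8, 27.8, 146.0]
eef_rot: [[0.0, -0.073, -0.997], [-0.001, -0.997, 0.073], [-1.0, 0.001, -0.0]]
wrist_force: [0.7, 0.4, 0.5]
grip_width: 60.0
```

carry_out(
  plan=[0,-0.009,-0.012,0,0,0,0.02,0,0,0,0,0,0.01,0,0,0,0,0,0,0,0,0,0,0,0,0,0,0,0,0],
)

```text
time_s: 46.83
ee_pos: [639.0, 33.3, 115.3]
eef_rot: [[-0.002, -0.073, -0.997], [-0.002, -0.997, 0.073], [-1.0, 0.002, 0.002]]
wrist_force: [-0.6, -0.4, -0.0]
grip_width: 59.9
```

```bash
python3 - <<'E'
from h import *
rel([643.7,34.2,55.5],CY)
s=grab('wrist','w10');tops(s,68,80,(590,700,-20,80),30)
E
```

```text
t 46.83 pos [639.   33.3 115.3] F [-0.6 -0.4 -0. ] w 59.9
 shift tool [mm] [59.8 -1.4 -4.8] | 60.0  rotvec to down: [ 0.  0. -0.] yaw turn -0.002
px [274.1 226.4] 4183 rect [645.3  34.2] [36.6 56.7] 85.3 circ [645.7  34.2] 31.7 zmed 73.8 cols [124.2 121.6 118. ]
```

carry_out(
  plan=[0.015,-0.001,-0.005,0,0,0,0.02,0,0,0,0,0,0.015,0,0,0,0,0,0.006,0,0,0,0,0,0.002,0,0,0,0,0],
)

```text
time_s: 47.3
ee_pos: [644.4, 34.0, 57.6]
eef_rot: [[-0.001, -0.074, -0.997], [-0.002, -0.997, 0.074], [-1.0, 0.002, 0.001]]
wrist_force: [-0.3, 1.0, 0.2]
grip_width: 60.2
```

carry_out(
  plan=[0,0,0,0,0,0,0,0,0,0,0,0,0,0,0,0,0,0,0,0,0,0,0,0,0,0,0,0,0,0],
)

```text
time_s: 47.72
ee_pos: [645.1, 34.6, 58.5]
eef_rot: [[0.001, -0.073, -0.997], [-0.001, -0.997, 0.073], [-1.0, 0.001, -0.001]]
wrist_force: [-0.3, -0.2, 0.5]
grip_width: 60.1
```

carry_out(
  plan=[0.002,0,0,0,0,0,0,0,0,0,0,0,0,0,0,0,0,0,0,0,0,0,0,0,0,0,0,0,0,0],
  claw=0.02,
)

```text
time_s: 48.13
ee_pos: [645.1, 34.7, 56.2]
eef_rot: [[0.0, -0.073, -0.997], [-0.001, -0.997, 0.073], [-1.0, 0.001, -0.001]]
wrist_force: [-0.2, 1.0, 3.9]
grip_width: 35.2
```

carry_out(
  plan=[0,0,0,0,0,0,0,0,0,0,0,0,-0.01,0,0,0,0,0,-0.03,0,0,0,0,0,-0.03,0,0,0,0,0],
)

```text
time_s: 48.55
ee_pos: [643.0, 34.2, 124.9]
eef_rot: [[-0.006, -0.073, -0.997], [-0.002, -0.997, 0.073], [-1.0, 0.003, 0.006]]
wrist_force: [1.7, 0.2, 0.4]
grip_width: 35.2
```

carry_out(
  plan=[-0.02,0,0,0,0,0,0,0,0,0,0,0,0,0,0,0,0,0,0,0,0,0,0,0,0,0,0,0,0,0],
)

```text
time_s: 48.97
ee_pos: [643.8, 34.5, 144.2]
eef_rot: [[-0.004, -0.073, -0.997], [-0.002, -0.997, 0.073], [-1.0, 0.002, 0.004]]
wrist_force: [0.1, -1.1, -0.7]
grip_width: 35.3
```

```bash
python3 - <<'E'
from h import *
rel([548,-371.5,146],CY)
E
```

```text
t 48.97 pos [643.8  34.5 144.2] F [ 0.1 -1.1 -0.7] w 35.3
 shift tool [mm] [ -0.8 411.9  65.8] | 417.2  rotvec to down: [ 0.  0. -0.] yaw turn -0.002
```

carry_out(
  plan=[0,0.02,0.006,0,0,0,0,0.034,0.006,0,0,0,0,0.034,0.006,0,0,0,0,0.034,0.006,0,0,0,0,0.034,0.006,0,0,0],
)

```text
time_s: 49.38
ee_pos: [602.1, -120.0, 144.7]
eef_rot: [[-0.003, -0.072, -0.997], [-0.001, -0.997, 0.072], [-1.0, 0.001, 0.003]]
wrist_force: [1.4, -1.4, -0.6]
grip_width: 35.2
```

carry_out(
  plan=[0,0.034,0.006,0,0,0,0,0.034,0.006,0,0,0,0,0.034,0.006,0,0,0,0,0.034,0.006,0,0,0,0,0.034,0.005,0,0,0],
)

```text
time_s: 49.8
ee_pos: [560.7, -287.4, 144.9]
eef_rot: [[-0.003, -0.073, -0.997], [-0.0, -0.997, 0.073], [-1.0, 0.001, 0.003]]
wrist_force: [0.5, 0.4, 0.7]
grip_width: 34.8
```

carry_out(
  plan=[0,0.034,0.004,0,0,0,0,0.034,0.003,0,0,0,0,0.018,0,0,0,0,0,0,0,0,0,0,0,0,0,0,0,0],
)

```text
time_s: 50.22
ee_pos: [547.8, -372.0, 144.5]
eef_rot: [[-0.003, -0.075, -0.997], [0.0, -0.997, 0.075], [-1.0, -0.0, 0.003]]
wrist_force: [-0.7, 0.4, -0.4]
grip_width: 35.3
```

carry_out(
  plan=[0.03,0,0,0,0,0,0.03,0,0,0,0,0,0.03,0,0,0,0,0,0.02,0,0,0,0,0,0,0,0,0,0,0],
)

```text
time_s: 50.63
ee_pos: [545.7, -368.1, 30.3]
eef_rot: [[-0.01, -0.072, -0.997], [0.005, -0.997, 0.072], [-1.0, -0.004, 0.01]]
wrist_force: [-1.6, 1.1, -1.7]
grip_width: 35.3
```

```bash
python3 - <<'E'
from h import *
rel([548,-371.5,12.2],CY)
E
```

```text
t 50.63 pos [ 545.7 -368.1   30.3] F [-1.6  1.1 -1.7] w 35.3
 shift tool [mm] [18.   3.2 -2.8] | 18.5  rotvec to down: [0. 0. 0.] yaw turn -0.001
```

carry_out(
  plan=[0.006,0,0,0,0,0,0.005,0,0,0,0,0,0.003,0,0,0,0,0,0,0,0,0,0,0,0,0,0,0,0,0],
)

```text
time_s: 51.05
ee_pos: [549.3, -371.7, 23.2]
eef_rot: [[0.001, -0.073, -0.997], [-0.002, -0.997, 0.073], [-1.0, 0.002, -0.001]]
wrist_force: [-0.7, -0.1, -0.4]
grip_width: 34.9
```

carry_out(
  plan=[0.002,0,0,0,0,0,0,0,0,0,0,0,0,0,0,0,0,0,0,0,0,0,0,0,0,0,0,0,0,0],
)

```text
time_s: 51.47
ee_pos: [548.8, -371.6, 20.4]
eef_rot: [[-0.0, -0.073, -0.997], [-0.001, -0.997, 0.073], [-1.0, 0.001, 0.0]]
wrist_force: [0.1, 1.6, -0.7]
grip_width: 35.0
```

carry_out(
  plan=[0.004,0,0,0,0,0,0.003,0,0,0,0,0,0.001,0,0,0,0,0,0,0,0,0,0,0,0,0,0,0,0,0],
)

```text
time_s: 51.88
ee_pos: [548.8, -371.5, 12.3]
eef_rot: [[-0.001, -0.073, -0.997], [-0.001, -0.997, 0.073], [-1.0, 0.001, 0.001]]
wrist_force: [-0.4, 0.8, 1.4]
grip_width: 35.3
```

carry_out(
  plan=[0,0,0,0,0,0,0,0,0,0,0,0,0,0,0,0,0,0,0,0,0,0,0,0,0,0,0,0,0,0],
)

```text
time_s: 52.3
ee_pos: [548.8, -371.6, 12.3]
eef_rot: [[-0.001, -0.073, -0.997], [-0.001, -0.997, 0.073], [-1.0, 0.001, 0.0]]
wrist_force: [-0.8, 1.1, 1.6]
grip_width: 35.4
```

Release, rise clear and move back for a last look.

carry_out(
  plan=[0,0,0,0,0,0,0,0,0,0,0,0,0,0,0,0,0,0,-0.02,0,0,0,0,0,-0.03,0,0,0,0,0],
  claw=0.06,
)

```text
time_s: 52.72
ee_pos: [546.6, -370.3, 59.1]
eef_rot: [[-0.007, -0.074, -0.997], [0.003, -0.997, 0.074], [-1.0, -0.002, 0.007]]
wrist_force: [1.5, -0.8, -1.0]
grip_width: 59.9
```

carry_out(
  plan=[-0.04,0,0,0,0,0,-0.04,0,0,0,0,0,-0.03,-0.02,0,0,0,0,0,-0.035,0,0,0,0,0,-0.035,0,0,0,0],
)

```text
time_s: 53.13
ee_pos: [556.5, -281.8, 174.8]
eef_rot: [[0.005, -0.075, -0.997], [-0.003, -0.997, 0.075], [-1.0, 0.002, -0.005]]
wrist_force: [1.2, 0.7, -1.8]
grip_width: 60.0
```

carry_out(
  plan=[0,-0.035,0,0,0,0,0,-0.035,0,0,0,0,0,-0.035,0,0,0,0,0,-0.035,0,0,0,0,0,-0.03,0,0,0,0],
)

```text
time_s: 53.55
ee_pos: [567.8, -109.9, 172.1]
eef_rot: [[-0.0, -0.072, -0.997], [-0.001, -0.997, 0.072], [-1.0, 0.001, 0.0]]
wrist_force: [-0.2, -0.4, 0.1]
grip_width: 60.2
```

carry_out(
  plan=[0,0,0,0,0,0,0,0,0,0,0,0,0,0,0,0,0,0,0,0,0,0,0,0,0,0,0,0,0,0],
)

```text
time_s: 53.97
ee_pos: [567.7, -113.1, 171.9]
eef_rot: [[-0.001, -0.075, -0.997], [-0.001, -0.997, 0.075], [-1.0, 0.001, 0.001]]
wrist_force: [1.2, 0.2, 0.8]
grip_width: 60.0
```

```bash
python3 - <<'E'
from h import *
t=grab('top','t8');print('jar');tops(t,44,55,(410,600,-450,-290),30);print('tin');tops(t,25,35,(410,600,-450,-290),30)
print('sw,handle');tops(t,88,125,(330,640,60,330),30)
cv2.imwrite('pics/c5.png',cv2.resize(t['image'][100:310,90:480,::-1],None,fx=2,fy=2))
E
```

```text
jar
px [421.8 241.9] 298 rect [ 455.6 -369.7] [48.1 50. ] 0.5 circ [ 456.5 -370.9] 26.2 zmed 48.5 cols [48.7 43.3 37.5]
tin
px [416.9 209.4] 256 rect [ 547.2 -368.6] [35.6 55.6] 86.6 circ [ 546.5 -368.4] 30.2 zmed 29.5 cols [124.7 119.8 114.7]
px [412.8 244.3] 36 rect [ 451.3 -356. ] [51.  21.2] 18.5 circ [ 454.7 -366. ] 25.5 zmed 30.4 cols [69.2 60.9 52.1]
sw,handle
px [163.9 272. ] 185 rect [369.8 293. ] [34.1 36.4] 0.3 circ [369.8 292.5] 18.7 zmed 99.4 cols [48.7 48.8 47.5]
px [220.2 274.6] 38 rect [364.6 154.6] [16.  15.6] 47.9 circ [364.6 154. ] 8.8 zmed 89.8 cols [131.6 131.3 129.9]
```

View pics/c5.png

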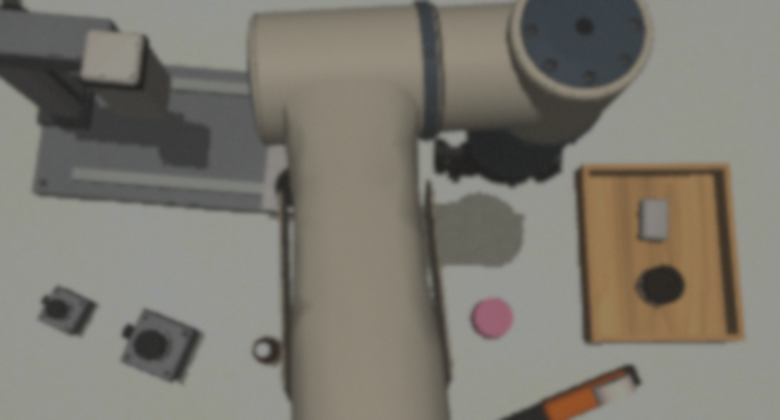

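```bash
python3 - <<'E'
from h import *
s=grab('side','s3'); tops(s,85,100,(440,540,40,140),5); tops(s,53,61,(540,760,-60,220),100)
from rig import hand_in
C=cloud(s); m=(abs(C[:,:,2]-57)<4)&(C[:,:,0]>540)&(C[:,:,0]<760)&(abs(C[:,:,1]-70)<140)
print('plate right edge y', np.percentile(C[m][:,1],[1,50,99]), 'expected approx -10..')
E
```

```text
px [249.9 197.5] 66 rect [487.6  81.6] [18.4 19.3] 73.9 circ [487.6  81.6] 10.4 zmed 94.1 cols [71.7 70.8 67.2]
px [297.2 206.4] 1697 rect [612.8  74.9] [173.5 141.1] 86.2 circ [611.9  74. ] 107.6 zmed 57.8 cols [125.9 123.2 121.9]
plate right edge y [-11.4  60.9 158.4] expected approx -10..
```

Handle is at (487.6, 81.6), so the carrier is still at its loading end.

```bash
python3 -c "
from rig import hand_in; print(hand_in())"
```

```text
the job is handed in; nothing more can be done
None
```

The job is done and handed in at about 54 s of robot time; no verdict came back. Only the big jar and the oblong tin were present. I left the pink jar and the smaller switch alone.

**What I did, in order:**
1. Moved the carrier to its right-hand stop.
2. Loaded both pieces into their pockets. Their tops measured 93 mm and 74 mm above the bench, so both were seated.
3. Pulled the larger switch out; its top measured 116 mm.
4. Held the jar and then the tin under the nozzle for over 1 s each, about 1–2 mm off the measured nozzle point.
5. Returned the carrier and pushed the switch back in; its top measured 99.8 mm.
6. Stood both pieces in the crate.

**Last checks:**
- **Pieces:** the jar top is at 48.5 mm and the tin top at 29.5 mm, which matches both standing upright on the crate floor. They are well inside the walls.
- **Switch:** it is in, with its top at 99.4 mm.
- **Carrier:** the arm hid it in the last top view, so I checked it from the side camera. The handle is within about 2 mm of its loading-end position. The side and top cameras differed by about 5 mm on the handle's y, still inside the 15 mm limit.
- **Bystanders:** I did not measure them all again at the end. In the last top view the bottle near the switch, the label gun and the pink jar look in place; the arm hid the other bottles and the label roll.

No check failed.

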